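# Load the drill battery and check its height with the bridge gauge

### The job

Load the loose battery into the open bay on the nail-drill control unit: push its flat end against the sprung contact under the hood, then tip the button end down in front of the end wall so that the battery lies level in its two saddles, and let go. Then take the bridge height gauge out of its leaning dock and lower it gently, upright, across the middle of the battery, legs flat on the unit on either side and the sprung foot resting on the battery, and leave it standing there showing the height. Do not disturb the things standing around.

Things in the scene. Friction and masses are not known exactly. Their poses are not given: they have to be found in the camera images.
- unit: fixed grey drill control unit, 190 (x) x 120 (y) x 25 mm, open battery bay on top; origin under its centre on the table, z up, x along the bay from the sprung contact (far side) to the end wall (robot's side). Two V saddles 10 mm long, 45 mm wide, up to 18 mm above the flat top stand at x = -15 and +33 mm; the rest of the top beside the bay is free
- bay (a point): where the centre of the fully seated battery lies: 22 mm above the unit's top (47 mm above the table), 8 mm from the unit's centre along x; axes as the unit's. The seated battery lies along x from -50 mm (flat end, on the contact) to +50 mm (button, on the end wall)
- hood (a point): middle of the lower edge of the hood's roof, where it overhangs the contact: 45 mm towards -x and 24 mm above the bay point, axes as the unit's. The black hood runs 32 mm to -x from here, is 56 mm wide outside and 48 mm inside, 50 mm high over the unit's top; it stops a level battery from being lowered straight in
- end_wall (a point): middle of the upper edge of the end wall's inner face: 50 mm towards +x and 6 mm above the bay point. The wall is 8 mm thick, 30 mm wide, 28 mm high over the unit's top
- bay_spring (a joint): how far the sprung contact is pushed back towards -x, m: 0 free, at most 0.016, about 0.007 with the battery seated; stiffness 400 N/m. The contact is a steel disc 18 mm across on the bay's axis, its free face 43 mm towards -x of the bay point
- cell_mid (a point): centre of the loose battery, a cylinder 32 mm in diameter, 100 mm long over all, about 0.16 kg, black sleeve, bare metal ends; x along its axis to the button end, other end flat. At first it lies level, axis 34 mm above the table, in two V saddles (10 mm long, 28 mm either side of the rest's centre, 30 mm high) of a wooden rest with a base 110 x 70 x 12 mm
- cell_button (a point): centre of the outer face of the battery's button (12 mm wide, 4 mm high), 50 mm from the battery's centre
- gauge_sole (a point): the loose bridge gauge, about 0.31 kg: point midway between its two legs, level with their soles; z up the gauge, y along its beam. Legs 24 (x) x 14 (y) x 66 mm, centred at y = +-42 mm; on them a beam 24 x 98 x 16 mm (66 to 82 mm above the soles). It may stand either way round
- gauge_grip (a point): centre of the gauge's square dark handle, 24 x 24 mm, 50 mm high, on the middle of the beam (82 to 132 mm above the soles); axes as the gauge's
- dock: fixed plywood dock that holds the gauge at first; origin on the table, below the gauge's soles. The gauge leans 35 degrees from upright, its top towards the dock's -x (away from the robot), against a back plate reaching 70 mm up the gauge; cheeks 8 mm high stand outside its soles, so it is drawn out along its own z
- gauge_foot (a joint): the gauge's reading, m: height of its sprung foot (flat disc 20 mm across, midway between the legs) above the soles; 0 hanging free, at most 0.045; pushed up with about 1.2 N. Reads 0.038 when the gauge stands on the unit over the seated battery
- polish_a (a point): bystander: small nail polish bottle, 32 mm wide, 77 mm high; the point is 38 mm above its bottom
- polish_b (a point): bystander: a second, equal nail polish bottle, point likewise
- buffer_mid (a point): bystander: white buffer block 95 x 28 x 28 mm; the point is its centre
- pump_mid (a point): bystander: clear pump bottle 58 mm wide, 165 mm high; the point is 60 mm above its bottom

How it is judged:
By the outcome, as a careful person would: the job done as asked, in the order asked, and still so for the second after the job is handed in, with the robot touching nothing.
It also fails if it takes over 61 s, if anything falls off the work surface, if the arm or the gripper's body presses on something with over 40 N, if the wrist force passes 120 N, or if a joint passes its speed limit or range.

### The arm

A 6-joint arm with a two-finger parallel gripper is mounted at the origin on the work surface. World frame = base frame: x ahead of the robot, y to its left, z up, the work surface at z = 0. Lengths are in mm, angles in rad, forces in N, time in s.
With the tool pointing down it reaches from about 300 to 775 mm from the base axis. Payload 14.6 kg.
Tool frame: the origin (TCP) lies midway between the tips of the shut fingers; the grasp point (between the pads) lies 19 mm behind it; z points along the fingers, y is the line along which they close (so a half turn about z gives the same grasp; the last joint's range is limited). The gripper opens to 94 mm and grips with 3 to 60 N. Pads are 16 mm wide; open, the fingers measure 119 mm over their backs; the gripper's body (75 mm by 177 mm) begins 78 mm behind the grasp point.
Start: joints at [-1.265, 0.3, 1.521, -0, 1.321, -0.067], TCP at [200.316, -512.213, 166.846] pointing down, gripper open.
Joint ranges: [-3.03, 3.03], [-0.79, 2.21], [0.23, 2.52], [-1.04, 4.18], [0, 3.07], [-2.55, 2.55]. Speed limits (rad/s): [2.22, 2.22, 2.57, 3.14, 3.14, 3.14].

### API

Orientations are given as [roll, pitch, yaw] about the fixed x, y, z axes, in that order (R = Rz(yaw) Ry(pitch) Rx(roll)).
In Python, from cell import manip, camera gives the robot as it stands.
- The arm moves only by the tool move_arm, never from a script. Its arguments are lists of equal length, an entry for each row: "dp": the shift along the world's x, y, z in mm, a list of three; "rotation": the turn, a rotation vector about the world's x, y, z in rad, a list of three; "hand": the opening, from 0 (shut) to 1 (fully open). A call has 1 to 10 rows; each row shifts and turns the commanded pose from where the row before left it; what a row does not reach is not made up. A row lasts 1/8 s, in which the tool goes at most 62.5 mm and 10.7 degrees, less where a joint would pass 70% of its speed; a pose out of reach is approached as far as the arm can. A call with a gripper value outside its range is refused whole. The fingers move at their own pace and stop on an object; "newtons" is the grip in N (left out, the last holds). Time passes only in rows, so rows that do not move let the fingers close. It gives the time, the measured TCP pose, the force, the opening and the grip force at its end, in the units of the state.
- manip.read_state(): the state, without advancing time (a new reading comes with each control period).
- camera(name): name is "scene" or "top"; returns a dict with "image" (384x512x3 uint8, red, green, blue), "fx", "fy", "cx", "cy" (pixels), "R" (3x3) and "t" (3): a world point X has camera coordinates R X + t. Camera axes: x right, y down, z forward; pixel columns grow to the right and rows downward; lengths in mm; the calibration is good to about 2 mm. A picture is of the moment at which its call begins. There is no depth.
- manip.sign_off(): hands the job in; it is judged then, once.
The state is a dict: "clock": time; "joints": joint angles; "qd": joint speeds; "effort": joint torques, N m; "eef_pos": TCP position; "eef_rot": TCP orientation; "wrist_force": force on the tool from outside, world axes, zero at the start; "moment": the same for the moment, N m; "finger_gap": finger opening in mm; "finger_force": force on a finger pad.
Only numpy, scipy, OpenCV 4.12 (cv2) and the standard library are available. Lean on these libraries where they do the work, as an engineer would, in place of code of your own. Each camera call takes 0.05 s, during which the arm holds its last target. There are 200 camera calls.

## Working session

There is one attempt and no reset: what is moved stays moved. The work goes in short steps, Python scripts to look and compute and a tool call to move; the robot and the scene stay as the last step left them, time stands still between calls to the robot, and variables do not carry over. Pictures are saved under pics/ and viewed, at most 10 in all, crops included, and the job is handed in when it is done.

Besides the shell and the picture viewer there is one more tool, called as a command line: name --argument value ..., lists and objects as JSON in quotes. move_arm: Moves the arm, as the interface text tells. Its arguments: {"type":"object","properties":{"dp":{"type":"array","items":{"type":"array","items":{"type":"number"}}},"rotation":{"type":"array","items":{"type":"array","items":{"type":"number"}}},"hand":{"type":"array","items":{"type":"number"}},"newtons":{"type":"number"}},"required":["dp","rotation","hand"]}

```bash
mkdir -p pics; ls
python3 - <<'E'
from cell import manip,camera
import cv2,numpy as np
print(manip.read_state())
for n in("scene","top"):
    c=camera(n);cv2.imwrite(f"pics/{n}0.png",c["image"][...,::-1])
    cv2.imwrite(f"pics/{n}0b.png",cv2.resize(c["image"][...,::-1],(800,600),interpolation=cv2.INTER_CUBIC))
    print(n,{k:np.round(v,4).tolist() for k,v in c.items() if k!="image"})
E
```

```text
pics
{'clock': 0.0, 'joints': array([-1.26459836e+00,  3.00463744e-01,  1.52163255e+00, -2.00600084e-05,
        1.32071039e+00, -6.66044394e-02]), 'qd': array([-3.19147456e-04, -9.21322008e-05,  1.71117303e-03,  1.62941536e-04,
       -4.99172498e-04, -8.10540748e-04]), 'effort': array([ 1.29954356e-04, -5.31808734e+01, -3.52736843e+01,  7.08307000e-02,
        2.43933045e-02, -8.85335999e-05]), 'eef_pos': array([ 200.21300535, -511.90500495,  166.26862766]), 'eef_rot': array([-3.14038002e+00, -6.14133168e-05,  3.72807350e-01]), 'wrist_force': array([-0.39346613, -0.40105997,  0.24679761]), 'moment': array([-0.04538672, -0.00850038,  0.04873056]), 'finger_force': 0.0, 'finger_gap': 94.02835586923969}
scene {'fx': 396.9092, 'fy': 396.9092, 'cx': 259.8838, 'cy': 187.5035, 'R': [[0.8889, 0.458, 0.0107], [0.2488, -0.4629, -0.8508], [-0.3847, 0.7589, -0.5254]], 't': [-582.0315, -28.5441, 1318.5802]}
top {'fx': 399.1368, 'fy': 399.1368, 'cx': 262.982, 'cy': 189.8008, 'R': [[-0.0176, -0.9997, -0.0184], [-0.9878, 0.0203, -0.1542], [0.1546, 0.0154, -0.9879]], 't': [103.5037, 605.9742, 956.1924]}
```

View pics/scene0b.png

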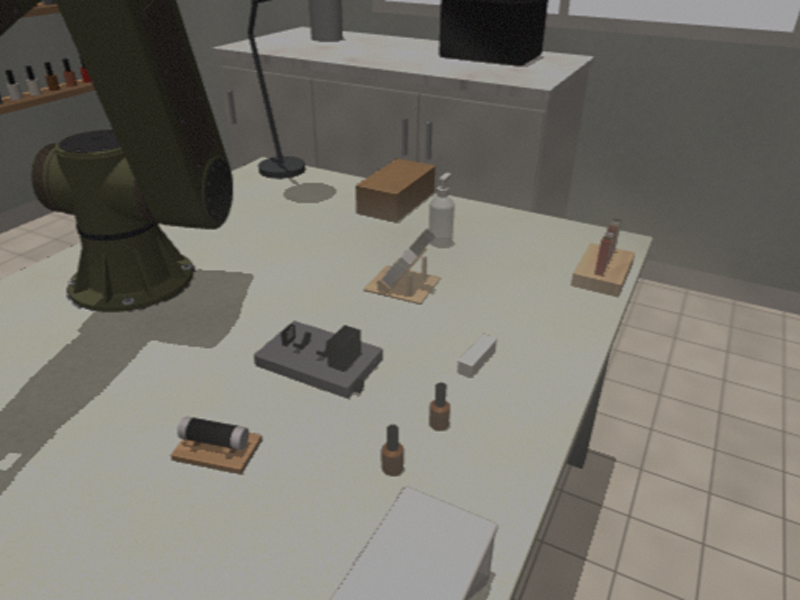

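View pics/top0b.png

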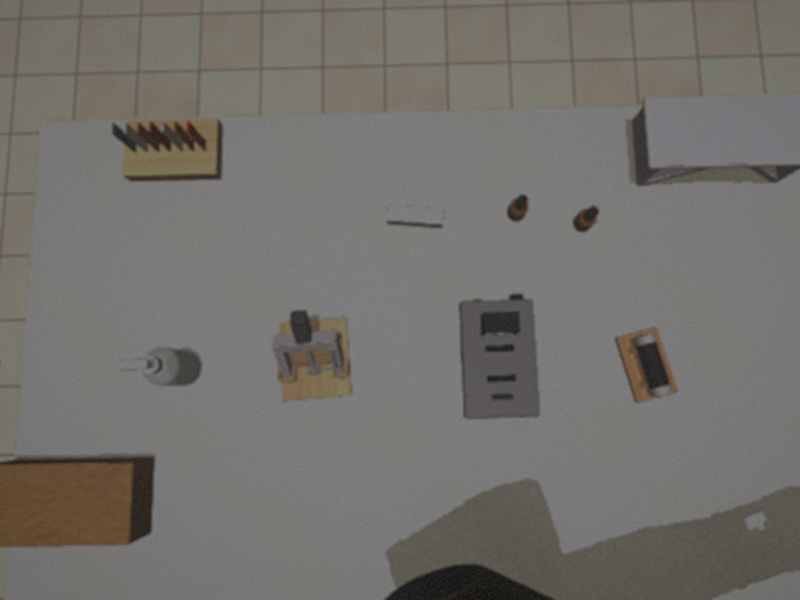

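Run:
```python
import cv2,numpy as np
rows=[]
# (x0,y0) original px, each 66x75 x4 -> 264x300
for n,os in(("top",[(287,187),(384,200),(168,195)]),("scene",[(160,200),(105,255),(222,138)])):
    im=cv2.imread(f"pics/{n}0.png");r=[]
    for x,y in os:
        c=cv2.resize(im[y:y+75,x:x+66],None,fx=4,fy=4,interpolation=cv2.INTER_CUBIC)
        c=cv2.convertScaleAbs(c,alpha=1.7)
        for k in range(0,66,10):
            cv2.putText(c,str(x+k),(4*k,8),0,.3,(0,0,255));cv2.line(c,(4*k+2,10),(4*k+2,14),(0,0,255))
        for k in range(0,75,10):
            cv2.putText(c,str(y+k),(0,4*k+5),0,.3,(255,0,0))
        r.append(c)
    rows.append(np.hstack(r))
cv2.imwrite("pics/crop1.png",np.vstack(rows))
```

```text
(no output)
```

View pics/crop1.png

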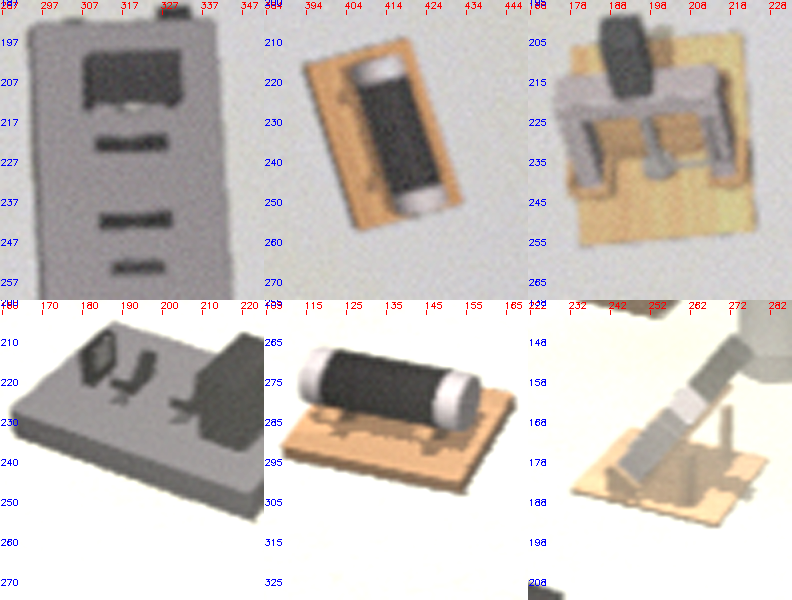

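```bash
cat > h.py <<'E'
import numpy as np,cv2
from scipy.optimize import least_squares
from scipy.spatial.transform import Rotation as Ro
C={"scene":dict(f=396.9092,c=(259.8838,187.5035),R=[[0.8889,0.458,0.0107],[0.2488,-0.4629,-0.8508],[-0.3847,0.7589,-0.5254]],t=[-582.0315,-28.5441,1318.5802]),
"top":dict(f=399.1368,c=(262.982,189.8008),R=[[-0.0176,-0.9997,-0.0184],[-0.9878,0.0203,-0.1542],[0.1546,0.0154,-0.9879]],t=[103.5037,605.9742,956.1924])}
def proj(n,X):
    k=C[n];P=np.atleast_2d(X)@np.array(k["R"]).T+k["t"]
    return P[:,:2]/P[:,2:]*k["f"]+k["c"]
def fit(obs,pose,p0,**kw):
    # obs: {cam: [(objpt, px)]}; pose(p)->(R,t)
    def res(p):
        R,t=pose(p)
        return np.concatenate([(proj(n,np.array([a for a,_ in o],float)@R.T+t)-[b for _,b in o]).ravel() for n,o in obs.items()])
    s=least_squares(res,p0,loss="soft_l1",**kw)
    return s.x,res(s.x)
def rz(a): return Ro.from_euler("z",a).as_matrix()
def unproj(n,px,z):
    k=C[n];R=np.array(k["R"]);d=R.T@np.r_[(np.array(px)-k["c"])/k["f"],1];o=-R.T@k["t"]
    return o+d*(z-o[2])/d[2]
E
cat > f1.py <<'E'
from h import *
def cr(x,y,o,i): return (o[0]+(x-264*i[0])/4-.4,o[1]+(y-300*i[1])/4-.4)
u=lambda p:(rz(p[2]),np.r_[p[0],p[1],0])
T=lambda x,y:cr(x,y,(287,187),(0,0)); S=lambda x,y:cr(x,y,(160,200),(0,1))
a,b=95,60
obs={"top":[((-a,b,25),T(28,25)),((-a,-b,25),T(217,20))][::1]+[((a,b,25),(297.6,266.5)),((a,-b,25),(345,265.5))],
"scene":[((a,b,25),S(112,322)),((a,-b,25),S(12,410)),((-a,-b,25),S(255,490)),((-a,b,25),(244.5,225.3))]}
# unit x=-worldx ; unit y = -world y -> left image(+y world)= -b
obs["top"]=[((x,-y,z),q) for (x,y,z),q in obs["top"]]
x,r=fit(obs,u,[450,0,np.pi]);print("unit",x,r.round(1))
g=lambda p:(rz(p[2])@Ro.from_euler("y",-35,degrees=True).as_matrix(),p[[0,1,3]])
T=lambda x,y:cr(x,y,(168,195),(2,0)); S=lambda x,y:cr(x,y,(222,138),(2,1))
og={"top":[((-12,-12,132),T(600,18)),((-12,12,132),T(640,14)),((-12,-49,82),T(556,84)),((-12,49,82),T(722,66)),((12,-49,0),T(572,195)),((12,-35,0),T(612,187)),((12,49,0),T(743,187)),((12,-12,82),T(612,95)),((12,12,82),T(653,93))],
"scene":[((12,49,66),S(672,405)),((12,49,82),S(690,385)),((-12,49,82),S(708,402)),((-12,49,66),S(690,422)),((12,49,0),S(613,468)),((-12,49,0),S(635,485))]}
x2,r2=fit(og,g,[480,290,np.pi,10]);print("gauge",x2,r2.round(1))
# battery
def cyl(p,s):
    th=np.linspace(0,2*np.pi,40);L=[]
    for xx,rr in((-50,16),(46,16),(50,6)): L.append(np.c_[xx*s+0*th,rr*np.cos(th),rr*np.sin(th)])
    return [q@rz(p[2]).T+[p[0],p[1],34] for q in L]
masks={}
for n,bx in(("top",(384,200,66,75)),("scene",(105,255,66,60))):
    im=cv2.imread(f"pics/{n}0.png").astype(int);X,Y,W,H=bx
    c=im[Y:Y+H,X:X+W];sat=c.max(2)-c.min(2);v=c.max(2)
    wood=(sat>22)
    hull=np.zeros((H,W),np.uint8);w8=cv2.morphologyEx(wood.astype(np.uint8),cv2.MORPH_OPEN,np.ones((2,2)))
    dark=((v<60)).astype(np.uint8)
    masks[n]=(bx,w8,dark,c); print(n,w8.sum(),dark.sum())
    ys,xs=np.nonzero(dark);print("sleeve c",xs.mean()+X,ys.mean()+Y)
vis=[]
for n in masks:
    bx,w,d,c=masks[n];c=c.astype(np.uint8)
    c=cv2.resize(cv2.convertScaleAbs(c[:60],alpha=1.6),None,fx=6,fy=6,interpolation=cv2.INTER_CUBIC)
    m=cv2.resize(np.dstack([w*255,d*255,w*0])[:60],None,fx=6,fy=6,interpolation=0)
    vis.append(c);
row=np.hstack(vis)
# overlay full wireframes
def box(cx,cy,cz,dx,dy,dz): return np.array([(cx+i*dx/2,cy+j*dy/2,cz+k*dz/2) for i in(-1,1) for j in(-1,1) for k in(-1,1)])
E=[(i,i^m) for i in range(8) for m in(1,2,4) if i<i^m]
objs=[(u(x),[box(0,0,12.5,190,120,25),box(-15,0,34,10,45,18),box(33,0,34,10,45,18),box(62,0,39,8,30,28),box(-53,0,50,32,56,50)]),
(g(x2),[box(0,42,33,24,14,66),box(0,-42,33,24,14,66),box(0,0,74,24,98,16),box(0,0,107,24,24,50)])]
def crop(n,X,Y,W=66,H=80,f=4):
    im=cv2.convertScaleAbs(cv2.imread(f"pics/{n}0.png")[Y:Y+H,X:X+W],alpha=1.6);im=cv2.resize(im,None,fx=f,fy=f,interpolation=cv2.INTER_CUBIC)
    for (R,t),bs in objs:
        for b_ in bs:
            q=(proj(n,b_@R.T+t)-[X,Y]+.5)*f
            for i,j in E: cv2.line(im,tuple(q[i].astype(int)),tuple(q[j].astype(int)),(0,255,0),1)
    return im
r1=np.hstack([crop("top",287,187,66,82),crop("top",168,190,66,82)]);r2=np.hstack([crop("scene",155,190,90,65),crop("scene",222,135,66,65)])
row=row[:,:792]
W=max(r1.shape[1],r2.shape[1])
pad=lambda a:cv2.copyMakeBorder(a,0,0,0,800-a.shape[1],0)
cv2.imwrite("pics/ov.png",np.vstack([pad(r1),pad(r2)])[:600]);cv2.imwrite("pics/bat.png",row)
E
python3 f1.py
```

```text
unit [509.31833932 -47.91058937   9.44684984] [ -0.1  -0.4  -0.6  -1.1  -0.2   1.2   0.6   0.3 -25.9  21.5  25.  -23.
  22.1 -25.3 -21.4  22.1]
gauge [494.90315551 248.17171706   3.26988333  34.91201274] [-1.2 -0.9 -0.8 -1.4 -0.5 -1.  -1.3 -2.5  3.6 -0.3 -0.8  0.8 -0.2 -4.1
  0.7  1.7  0.6  0.7 -3.5  0.  -5.2  1.8 -3.7  2.6 -2.   0.8  0.  -2.7
  0.3 -2.1]
top 654 358
sleeve c 417.1480446927374 233.49162011173183
scene 748 403
sleeve c 133.46898263027296 276.5831265508685
```

View pics/ov.png

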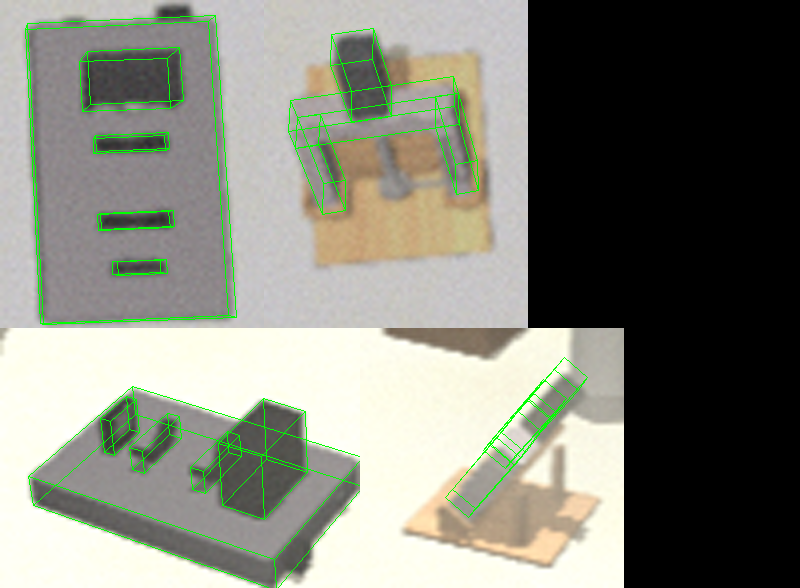

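View pics/bat.png

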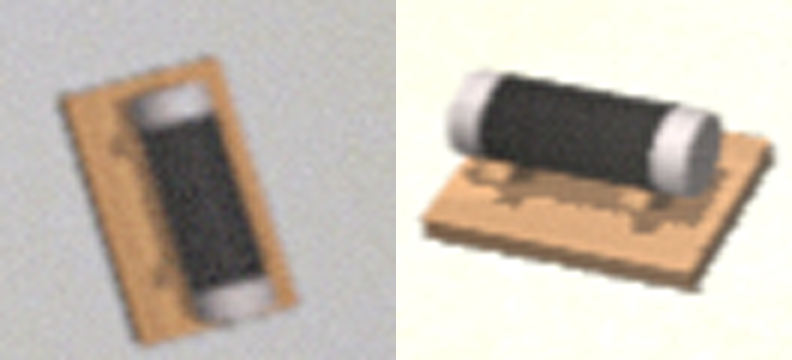

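```bash
cat > f2.py <<'E'
from h import *
from scipy.optimize import minimize
src=open("f1.py").read()
src=src.replace('obs["top"]=[((x,-y,z),q) for (x,y,z),q in obs["top"]]','obs={n:[((x,-y,z),q) for (x,y,z),q in o] for n,o in obs.items()}')
i=src.index("og={");j=src.index("x2,r2");k=src.index("# battery");l=src.index("# overlay")
og_new='''og={"top":[((-12,-12,132),T(600,18)),((-12,12,132),T(640,14)),((-12,-49,82),T(556,84)),((-12,49,82),T(722,66)),((12,-12,82),T(612,95)),((12,12,82),T(653,93)),((12,-49,66),T(562,117)),((12,49,66),T(730,95))],
"scene":[((12,49,82),S(673,404)),((-12,49,82),S(690,422)),((12,-12,132),S(737,337)),((-12,-12,132),S(752,350))]}
'''
bat='''
th=np.linspace(0,2*np.pi,60)
def parts(p): return [np.c_[xx+0*th,rr*np.cos(th),rr*np.sin(th)]@rz(p[2]).T+[p[0],p[1],34] for xx,rr in((-50,16),(46,16),(50,6))]
polys={"top":((384,200),6,[(133,108),(140,95),(165,83),(190,80),(207,82),(213,92),(272,288),(270,302),(240,320),(215,321),(200,314),(194,300)]),
"scene":((105,255),6,[(480-396,70),(700-396,105),(718-396,120),(722-396,140),(714-396,172),(690-396,195),(660-396,193),(475-396,155),(455-396,148),(448-396,130),(450-396,105),(465-396,75)])}
def cost(p,wb=True):
    e=0
    for n,(o,f,pl) in polys.items():
        m=np.zeros((480,420),np.uint8);cv2.fillPoly(m,[np.array(pl)],1)
        q=np.zeros_like(m);h=cv2.convexHull(((proj(n,np.vstack(parts(p)[:2]))-o+.5)*f).round().astype(np.int32));cv2.fillConvexPoly(q,h,1)
        e+=1-(m&q).sum()/(m|q).sum()
    return e
c0=unproj("top",(417.3,233.3),34);res=[]
for y0 in(np.pi-.25,-.25,.25,np.pi+.25):
    s=minimize(cost,np.r_[c0[:2],y0],method="Nelder-Mead",options=dict(initial_simplex=np.r_[c0[:2],y0]+np.array([[0,0,0],[8,0,0],[0,8,0],[0,0,.15]])))
    print("bat",s.x,s.fun);res.append(s)
xb=min(res[::3] if 0 else res,key=lambda s:s.fun).x
'''
exec(src[:i]+og_new+src[j:k]+bat)
o=src[l:]
o=o.replace("def crop","B=parts(xb)\ndef crop").replace("    return im\n",'''    for q in B:
        cv2.polylines(im,[((proj(n,q)-[X,Y]+.5)*f).astype(np.int32)],True,(0,0,255),1)
    return im
''')
o=o[:o.index("r1=np.hstack")]+'''
r1=np.hstack([crop("top",384,205,66,62,5),crop("top",168,190,66,62,5)])
r2=np.hstack([crop("scene",105,257,66,56,5),crop("scene",225,138,66,56,5)])
cv2.imwrite("pics/ov2.png",np.vstack([r1,r2]))
'''
exec(o)
E
python3 f2.py
```

```text
unit [509.83088065 -48.5568716    3.15901202] [ 0.3 -0.7 -0.2 -1.2 -0.1  0.9  0.6  0.2  0.2 -0.9 -0.9 -0.5 -0.4  0.6
  1.1 -3.2]
gauge [495.88752474 250.62205918   3.23992311  23.42686443] [-0.1 -0.9  0.2 -1.1  0.3 -1.6 -0.9 -1.9  1.1  1.4  0.9  0.8 -0.3  2.
 -1.8  2.7 -0.9  0.1  0.8  0.8 -0.9 -1.6  1.2  0.2]
bat [ 491.08466515 -291.46207741    3.37030361] 0.11175036684019213
bat [ 4.94919723e+02 -2.90491098e+02  2.27482852e-01] 0.11200092204406054
bat [ 4.95157952e+02 -2.90314606e+02  2.32525792e-01] 0.11334237597873376
bat [ 491.42787482 -291.25925057    3.37594008] 0.11152552259850312
```

View pics/ov2.png

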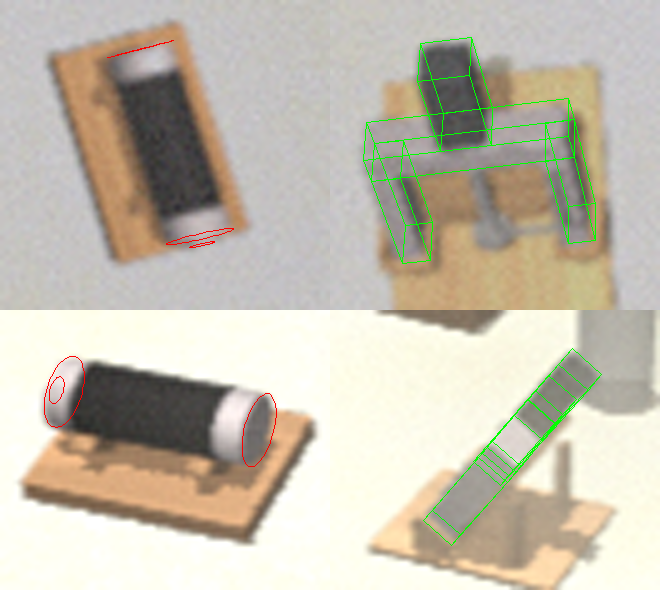

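move_arm --dp '[[36,27.5,-6],[36,27.5,-6],[36,27.5,-6],[36,27.5,-6],[36,27.5,-6],[36,27.5,-6],[36,27.5,-6],[38,28,-6],[0,0,0],[0,0,0]]' --rotation '[[0,0,-0.018],[0,0,-0.018],[0,0,-0.018],[0,0,-0.018],[0,0,-0.018],[0,0,-0.018],[0,0,-0.018],[0,0,-0.018],[0,0,0],[0,0,0]]' --hand '[1,1,1,1,1,1,1,1,1,1]' --newtons 30

```text
clock: 1.35
eef_pos: [489.9, -291.9, 118.6]
eef_rot: [-3.141, 0.001, 0.229]
wrist_force: [0.2, -0.2, -0.1]
finger_gap: 93.9
finger_force: 0.0
```

Run:
```python
import cv2
im=cv2.cvtColor(cv2.imread("pics/scene0.png"),cv2.COLOR_BGR2GRAY)
print(im[270:290,140:166])
im=cv2.cvtColor(cv2.imread("pics/top0.png"),cv2.COLOR_BGR2GRAY)
print(im[244:258,412:434]);print(im[208:222,400:422])
```

```text
[[ 80 112 129 149 159 161 160 161 161 162 164 161 160 160 162 161 161 160
  159 162 160 161 160 160 160 161]
 [ 38  50  55  61  73  80  93 118 130 149 156 158 160 161 162 162 161 159
  161 159 159 160 161 160 162 161]
 [ 42  37  40  36  42  42  46  54  58  62  74  85 125 144 152 159 159 162
  161 160 162 161 159 161 160 161]
 [ 41  40  44  39  42  42  41  40  38  42  73 110 128 125 125 128 129 139
  150 159 160 160 160 160 160 162]
 [ 42  42  43  44  45  44  42  41  42  68 119 141 140 137 133 129 103  82
  105 145 162 161 161 161 160 160]
 [ 40  45  44  43  43  44  44  43  51 104 139 148 147 146 144 115  81  66
   77 137 159 163 162 160 161 161]
 [ 42  43  43  43  46  44  41  45  73 129 152 152 149 151 137  98  70  65
   71 119 151 162 159 159 158 159]
 [ 45  41  43  43  44  44  40  50 105 144 154 154 154 151 120  81  65  67
   69  91 118 125 117 127 137 138]
 [ 42  41  39  43  41  43  40  56 125 151 152 154 152 140 103  69  68  67
   69  99 115 113 116 118 118 124]
 [ 39  43  42  44  42  46  41  66 124 144 146 147 147 122  83  68  67  68
   70 101 115 116 115 115 116 113]
 [ 40  40 
[... 2986 characters left out ...]
3  85  94  97 104 114 112 105
   99  97  99 104]
 [ 99 101  99  99  97  93  84  80  78  83  90 102 109 113 118 121 119 109
   99  95  97 102]
 [101 101  96  91  83  76  70  73  82  89 101 112 116 120 125 125 118 115
  105  98  95 100]
 [ 99 102  93  80  72  67  63  72  83  93 102 108 118 124 125 124 122 114
  104  96  94  96]
 [ 99 101  99  84  71  64  62  68  81  92 100 109 118 120 122 126 116 104
   88  79  84  96]
 [ 98 100 102  88  73  63  65  66  77  90  96 101 103 103  98  92  85  75
   58  57  76  93]
 [ 99 104 103  89  79  67  59  63  71  75  81  80  79  72  63  52  52  49
   36  44  59  83]
 [ 98 103 101  94  81  73  64  52  55  58  56  54  47  48  41  43  43  39
   39  40  55  80]]
```

move_arm --dp '[[0.5,0,-25],[0.5,0.5,-25],[0,0,-25],[0,0,-17],[0,0,-9],[0,0,0],[0,0,0],[0,0,0],[0,0,0],[0,0,0]]' --rotation '[[0,0,0],[0,0,0],[0,0,0],[0,0,0],[0,0,0],[0,0,0],[0,0,0],[0,0,0],[0,0,0],[0,0,0]]' --hand '[1,1,1,1,1,1,0.2,0.2,0.2,0.2]' --newtons 30

```text
clock: 2.6
eef_pos: [491.4, -291.2, 18.0]
eef_rot: [3.141, -0.0, 0.229]
wrist_force: [0.7, -0.7, -0.2]
finger_gap: 57.6
finger_force: 0.0
```

move_arm --dp '[[0,0,0],[0,0,0],[0,0,0],[0,0,0],[0,0,0],[0,0,0]]' --rotation '[[0,0,0],[0,0,0],[0,0,0],[0,0,0],[0,0,0],[0,0,0]]' --hand '[0.2,0.2,0.2,0.2,0.2,0.2]' --newtons 30

```text
clock: 3.35
eef_pos: [491.3, -291.2, 17.8]
eef_rot: [-3.142, 0.0, 0.229]
wrist_force: [0.1, 0.5, 0.6]
finger_gap: 18.5
finger_force: 0.0
```

Run:
```python
from cell import camera
import cv2,numpy as np
o=[]
for n,(x,y) in(("top",(370,180)),("scene",(85,215))):
    im=camera(n)["image"][...,::-1].copy();cv2.imwrite(f"pics/{n}1.png",im)
    o.append(cv2.resize(cv2.convertScaleAbs(im[y:y+110,x:x+78],alpha=1.6),None,fx=5,fy=5,interpolation=cv2.INTER_CUBIC))
cv2.imwrite("pics/look1.png",np.hstack(o))
```

```text
(no output)
```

View pics/look1.png

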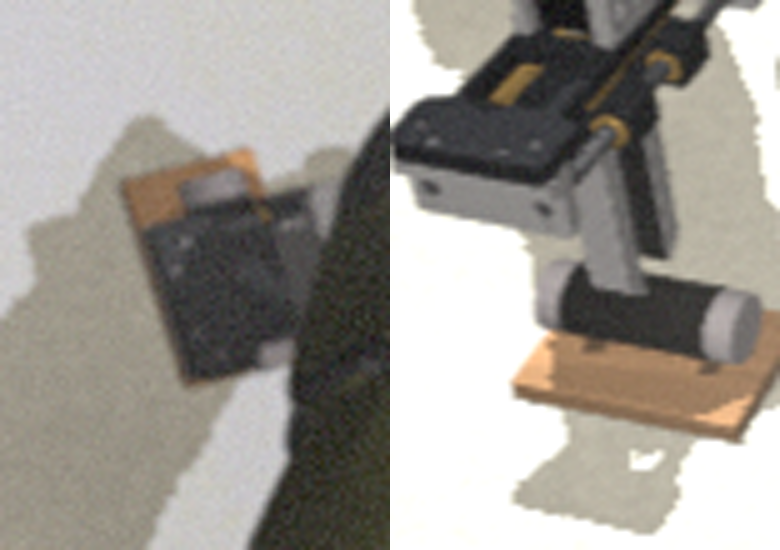

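Run:
```python
from h import *
o=np.array([85,215])
R=rz(.229)
for z in(18,30,40,50):
    for y in(9,22,-9,-22):
        print(z,y,((proj("scene",R@[0,y,0]+[491.3,-291.2,z])-o+.5)*5+[390,0]).round())
for n,x in(("scene",390),("top",0)):
  oo=o if n=="scene" else np.array([370,180])
  for e in(50,-50):
    print(n,e,((proj(n,rz(3.37)@[e,0,0]+[491.1,-291.4,34])-oo+.5)*5+[x,0]).round())
```

```text
18 9 [[662. 322.]]
18 22 [[676. 302.]]
18 -9 [[642. 350.]]
18 -22 [[627. 370.]]
30 9 [[658. 302.]]
30 22 [[672. 283.]]
30 -9 [[638. 330.]]
30 -22 [[623. 351.]]
40 9 [[655. 286.]]
40 22 [[669. 267.]]
40 -9 [[635. 314.]]
40 -22 [[619. 334.]]
50 9 [[651. 270.]]
50 22 [[666. 250.]]
50 -9 [[631. 297.]]
50 -22 [[616. 318.]]
scene 50 [[546. 290.]]
scene -50 [[748. 330.]]
top 50 [[272. 370.]]
top -50 [[211. 175.]]
```

Run:
```python
from h import *
o=np.array([85,215])
R=rz(.229)
for z in (115,150):
  for x in(-37.5,37.5):
    for y in(-88.5,88.5):
      print(z,x,y,((proj("scene",R@[x,y,0]+[491.3,-291.2,z])-o+.5)*5+[390,0]).round())
for z in (18,50,80,115): print(z,[((proj("scene",R@[x,y,0]+[491.3,-291.2,z])-o+.5)*5+[390,0]).round().tolist() for x in(-8,8) for y in (-22,-9)])
im=cv2.imread("pics/scene1.png")[255:300,115:165]
cv2.imwrite("pics/z1.png",cv2.resize(cv2.convertScaleAbs(im,alpha=2.2),None,fx=12,fy=12,interpolation=cv2.INTER_CUBIC))
```

```text
115 -37.5 -88.5 [[416. 297.]]
115 -37.5 88.5 [[643.  37.]]
115 37.5 -88.5 [[588. 332.]]
115 37.5 88.5 [[790.  62.]]
150 -37.5 -88.5 [[397. 230.]]
150 -37.5 88.5 [[631. -24.]]
150 37.5 -88.5 [[572. 265.]]
150 37.5 88.5 [[781.   0.]]
18 [[[611.0, 367.0]], [[626.0, 346.0]], [[644.0, 374.0]], [[658.0, 353.0]]]
50 [[[599.0, 314.0]], [[615.0, 294.0]], [[632.0, 321.0]], [[647.0, 300.0]]]
80 [[[588.0, 263.0]], [[603.0, 243.0]], [[621.0, 270.0]], [[637.0, 249.0]]]
115 [[[573.0, 201.0]], [[590.0, 181.0]], [[608.0, 207.0]], [[624.0, 187.0]]]
```

View pics/z1.png

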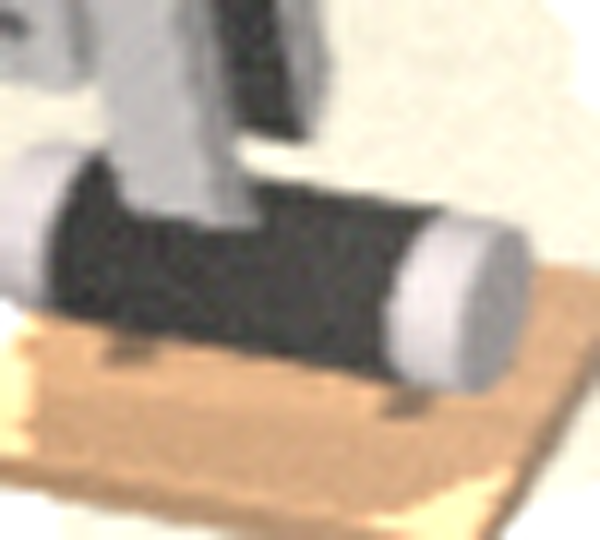

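move_arm --dp '[[0,0,0],[0,0,0],[0,0,0],[0,0,0],[0,0,0],[0,0,0],[0,0,0],[0,0,-6],[0,0,-6],[0,0,0]]' --rotation '[[0,0,0],[0,0,0],[0,0,0],[0,0,0],[0,0,0],[0,0,0],[0,0,0],[0,0,0],[0,0,0],[0,0,0]]' --hand '[1,1,1,1,1,1,1,1,1,1]'

```text
clock: 4.7
eef_pos: [491.0, -291.0, 5.1]
eef_rot: [-3.141, 0.001, 0.229]
wrist_force: [-1.2, 0.1, -0.1]
finger_gap: 93.9
finger_force: 0.0
```

Run:
```python
from cell import camera,manip
from h import *
s=manip.read_state();print(s["eef_pos"],s["finger_gap"],s["wrist_force"],s["joints"])
o=[]
ims={}
for n in("top","scene"):
    c=camera(n);im=c["image"][...,::-1].copy();cv2.imwrite(f"pics/{n}2.png",im)
    print(n,np.abs(c["R"]-np.array(C[n]["R"])).max(),c["t"])
    x,y,w,h=(330,160,100,110) if n=="top" else (80,190,100,110)
    f=4
    v=cv2.resize(cv2.convertScaleAbs(im[y:y+h,x:x+w],alpha=1.8),None,fx=f,fy=f,interpolation=cv2.INTER_CUBIC)
    R=rz(.229)
    for z,col in((6,(0,0,255)),(41,(0,255,0))):
      for yy in(-47,47):
        q=((proj(n,np.array([[-8,yy,z],[8,yy,z],[8,yy,z+100],[-8,yy,z+100]])@R.T+[491.3,-291.2,0])-[x,y]+.5)*f).astype(np.int32)
        cv2.polylines(v,[q],True,col,1)
    o.append(v)
cv2.imwrite("pics/t2.png",np.hstack(o))
```

```text
[ 490.96117737 -290.97468389    5.08170678] 93.9464221175557 [-1.23972086  0.13899016 -0.05082405] [-5.99193296e-01  5.27084998e-01  1.60693641e+00  2.41918704e-05
  1.00882020e+00  7.42820490e-01]
top 4.90854491234094e-05 [103.50374118 605.97422037 956.19237065]
scene 4.652990991355077e-05 [-582.03147658  -28.54413767 1318.580154  ]
```

View pics/t2.png

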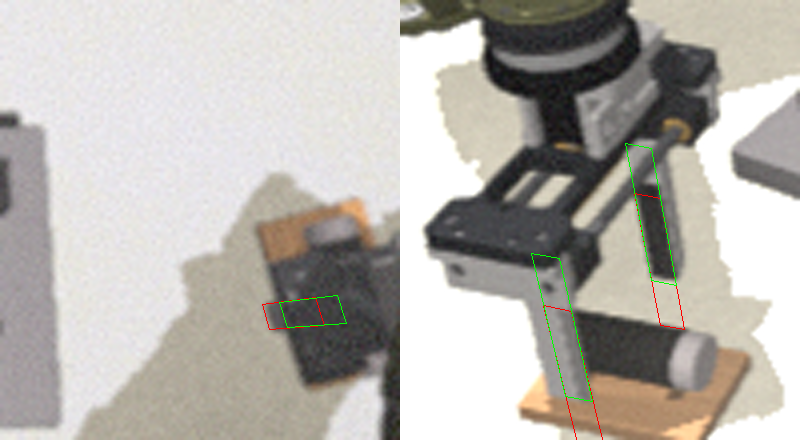

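Run:
```python
from h import *
def tri(a,b):
    f=lambda X:np.r_[proj("scene",X)[0]-a,proj("top",X)[0]-b]
    s=least_squares(f,[500,-230,150]);return s.x,s.fun
for b in((397,218),(398,225),(400,220)): 
    X,r=tri((159,202.5),b);print(X.round(),r.round(1), (rz(.229).T@(X-[491,-291,0])).round())
a=[cv2.imread(f"pics/top{i}.png").astype(int) for i in(0,2)]
d=(np.abs(a[1]-a[0]).max(2)>45)[190:270,385:430]
for i,r in enumerate(d[::2]): print(190+2*i,"".join(".#"[v] for v in r))
```

```text
[ 514. -199.  186.] [3.5 0.1 2.2 2.6] [ 43.  85. 186.]
[ 504. -197.  182.] [0.5 0.  0.3 0.4] [ 34.  88. 182.]
[ 512. -202.  187.] [1.8 0.1 1.1 1.3] [ 41.  82. 187.]Traceback (most recent call last):
  File "<stdin>", line 9, in <module>
  File "<stdin>", line 9, in <genexpr>
TypeError: string indices must be integers, not 'numpy.bool'
```

move_arm --dp '[[0,0,-8],[0,0,-8],[0,0,-6],[0,0,0],[0,0,0],[0,0,0],[0,0,0],[0,0,0],[0,0,0],[0,0,0]]' --rotation '[[0,0,0],[0,0,0],[0,0,0],[0,0,0],[0,0,0],[0,0,0],[0,0,0],[0,0,0],[0,0,0],[0,0,0]]' --hand '[1,1,1,1,0.2,0.2,0.2,0.2,0.2,0.2]' --newtons 30

```text
clock: 6.05
eef_pos: [491.3, -291.2, -16.2]
eef_rot: [-3.142, 0.0, 0.229]
wrist_force: [0.3, 0.7, -0.3]
finger_gap: 37.4
finger_force: 0.0
```

Run:
```python
from cell import manip
s=manip.read_state();print(s)
```

```text
{'clock': 6.05, 'joints': array([-5.99164541e-01,  5.58700815e-01,  1.61610545e+00, -3.10351301e-05,
        9.66814739e-01,  7.42833061e-01]), 'qd': array([-1.86005646e-03,  2.36948532e-03,  1.24203931e-03,  8.55654987e-04,
       -1.41873071e-03,  5.23543235e-05]), 'effort': array([ 6.05841888e-04, -6.08959365e+01, -2.88192594e+01,  5.41296357e-02,
       -3.80821503e-02,  9.51788638e-05]), 'eef_pos': array([ 491.30143316, -291.2044481 ,  -16.15678493]), 'eef_rot': array([-3.14158905e+00,  3.79922150e-05,  2.28816351e-01]), 'wrist_force': array([ 0.25918785,  0.69231543, -0.27262707]), 'moment': array([-0.0285503 ,  0.04298659,  0.04272143]), 'finger_force': 0.0, 'finger_gap': 37.35418506062622}
```

move_arm --dp '[[0,0,0],[0,0,0],[0,0,0],[0,0,0]]' --rotation '[[0,0,0],[0,0,0],[0,0,0],[0,0,0]]' --hand '[0.2,0.2,0.2,0.2]' --newtons 30

```text
clock: 6.55
eef_pos: [491.5, -291.5, -16.0]
eef_rot: [3.141, -0.0, 0.229]
wrist_force: [2.1, -5.1, 0.0]
finger_gap: 31.4
finger_force: 30.0
```

move_arm --dp '[[0,0,10],[0,0,20],[0,0,35],[0,0,35],[1,38,20],[2,41,0],[2,41,0],[2,41,0],[2,41,0],[1,40.5,0]]' --rotation '[[0,0,0],[0,0,0],[0,0,0],[0,0,0],[0,0,-0.0352],[0,0,-0.0352],[0,0,-0.0352],[0,0,-0.0352],[0,0,-0.0352],[0,0,-0.0354]]' --hand '[0.2,0.2,0.2,0.2,0.2,0.2,0.2,0.2,0.2,0.2]'

```text
clock: 7.8
eef_pos: [500.8, -47.0, 104.1]
eef_rot: [-3.141, 0.001, 0.016]
wrist_force: [0.7, 0.4, -1.4]
finger_gap: 31.6
finger_force: 30.0
```

move_arm --dp '[[0,0,0],[0,0,0],[0,0,0],[0,0,0],[0,0,0],[0,0,0]]' --rotation '[[0,0.09,0],[0,0.09,0],[0,0.09,0],[0,0.08,0],[0,0,0],[0,0,0]]' --hand '[0.2,0.2,0.2,0.2,0.2,0.2]'

```text
clock: 8.55
eef_pos: [501.1, -48.5, 104.0]
eef_rot: [-3.135, 0.349, 0.019]
wrist_force: [0.5, -0.3, -0.8]
finger_gap: 31.5
finger_force: 30.0
```

```bash
cat > snap.py <<'E'
import sys
from cell import camera,manip
from h import *
k=sys.argv[1]
s=manip.read_state();print({a:np.round(s[a],3).tolist() for a in("clock","eef_pos","eef_rot","wrist_force","finger_gap","finger_force","joints")})
for n in("top","scene"): cv2.imwrite(f"pics/{n}{k}.png",camera(n)["image"][...,::-1])
E
python3 snap.py 3
python3 - <<'E'
from h import *
# hypotheses: battery centre given reported TCP p, rot
from cell import manip
s=manip.read_state();p=s["eef_pos"];R=Ro.from_euler("xyz",s["eef_rot"]).as_matrix()
print(R[:,2])
o=[]
for n,(x,y,w,h) in(("top",(280,170,80,110)),("scene",(160,135,110,110))):
    im=cv2.imread(f"pics/{n}3.png");f=4
    v=cv2.resize(cv2.convertScaleAbs(im[y:y+h,x:x+w],alpha=1.8),None,fx=f,fy=f,interpolation=cv2.INTER_CUBIC)
    for c,col in((p-19*R[:,2]-35*R[:,2],(0,0,255)),(p-19*R[:,2]+[0,0,35],(0,255,0))):
        c=c+1*R[:,2]
        th=np.linspace(0,6.28,30)
        for xx,rr in((50,16),(-46,16),(-50,6)):
            q=np.c_[xx+0*th,rr*np.cos(th),rr*np.sin(th)]@R.T+c
            cv2.polylines(v,[((proj(n,q)-[x,y]+.5)*f).astype(np.int32)],True,col,1)
    o.append(v)
cv2.imwrite("pics/t3.png",np.hstack(o))
E
```

```text
{'clock': 8.55, 'eef_pos': [501.057, -48.531, 103.975], 'eef_rot': [-3.135, 0.349, 0.019], 'wrist_force': [0.473, -0.263, -0.79], 'finger_gap': 31.526, 'finger_force': 29.973, 'joints': [-0.14, 0.503, 1.434, -0.048, 1.55, 1.422]}
[-3.41459835e-01  8.77245890e-05 -9.39896363e-01]
```

View pics/t3.png

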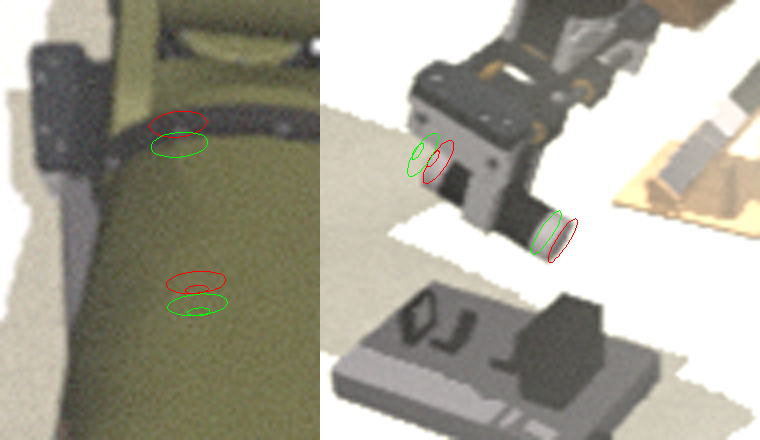

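Run:
```python
from h import *
p=np.array([501.06,-48.53,103.98]);R=Ro.from_euler("xyz",[-3.135,.349,.019]).as_matrix()
for a in(50,53):
    c=p-a*R[:,2];th=np.linspace(0,2*np.pi,60)
    q=proj("scene",np.c_[50+0*th,16*np.cos(th),16*np.sin(th)]@R.T+c)
    print(a,c.round(1),"face",q.mean(0).round(1),q.min(0).round(1),q.max(0).round(1))
im=cv2.cvtColor(cv2.imread("pics/scene3.png"),cv2.COLOR_BGR2GRAY)
np.set_printoptions(linewidth=200)
print(im[186:204,206:230])
```

```text
50 [518.2 -48.5 151. ] face [219.9 195.6] [216.2 190.1] [223.6 201. ]
53 [519.2 -48.5 153.8] face [220.2 194.8] [216.5 189.3] [223.9 200.2]
[[ 36  38  39  43  42  42  39  40  38  40  65 114 153 168 168 170 168 167 166 167 166 170 167 167]
 [ 37  39  41  39  40  38  41  43  42  40  37  56  87 139 166 169 168 168 167 167 168 167 165 167]
 [ 42  40  41  39  42  39  42  42  38  41  53  85  96 100 132 157 167 165 167 166 167 165 165 165]
 [ 34  39  38  42  41  41  41  43  46  49  77  99 104 100  97 109 130 157 167 167 165 168 169 167]
 [ 37  38  36  38  36  41  38  42  47  77 103 110 109 105 102  95  91 126 158 167 166 168 166 167]
 [ 36  36  39  40  39  39  38  44  66 100 112 110 110 107 102  78  75 119 156 167 167 168 167 169]
 [ 34  34  36  36  41  42  40  52  93 108 112 111 113 111  92  73  92 145 167 167 168 167 166 168]
 [ 47  34  34  38  41  39  39  75  98 110 109 109 110  93  73  74 122 158 168 167 168 166 168 166]
 [106  63  39  39  36  41  52  85 101 103 107 107 101  83  69  79 140 167 168 167 168 167 168 165]
 [165 133  80  50  33  37  66  89  98  99 102 107  86  69  72 107 152 167 167 167 167 167 167 166]
 [169 167 144 106  65  43  70  88  92  97  97  91  75  68  89 142 167 168 167 168 166 166 167 168]
 [167 170 170 166 132  85  74  80  87  90  93  79  67  75 123 159 168 168 168 167 168 165 169 167]
 [168 167 170 170 168 164 129  89  83  85  84  74  73 106 150 168 169 167 167 168 167 166 167 167]
 [166 168 167 167 170 170 167 151 119  92  77  74 107 148 165 166 170 167 166 167 167 168 168 167]
 [169 167 169 170 167 169 168 170 165 140 111 113 148 167 168 168 168 166 166 166 166 167 167 168]
 [168 167 168 168 167 169 167 168 169 166 164 165 167 171 167 168 168 168 169 165 168 165 168 167]
 [167 167 169 169 168 167 167 168 167 169 167 168 169 169 167 168 168 168 167 165 168 165 166 167]
 [169 168 167 167 168 167 167 166 168 169 169 168 167 167 164 165 167 167 167 166 166 167 166 168]]
```

move_arm --dp '[[-21,0,0],[-21,-0.5,0],[0,0,-20],[0,0,-25],[0,0,-20],[0,0,-10],[0,0,-6],[0,0,0],[0,0,0]]' --rotation '[[0,0,0],[0,0,0],[0,0,0],[0,0,0],[0,0,0],[0,0,0],[0,0,0],[0,0,0],[0,0,0]]' --hand '[0.2,0.2,0.2,0.2,0.2,0.2,0.2,0.2,0.2]'

```text
clock: 9.78
eef_pos: [459.7, -49.3, 23.4]
eef_rot: [-3.135, 0.349, 0.018]
wrist_force: [-0.2, -0.4, -1.6]
finger_gap: 31.3
finger_force: 30.0
```

```bash
python3 snap.py 4
cat > pred.py <<'E'
from h import *
from cell import manip
import sys
s=manip.read_state();p=s["eef_pos"];R=Ro.from_euler("xyz",s["eef_rot"]).as_matrix()
c=p-51*R[:,2];d=c-[501.8,-48.7,47];print("bay frame cx,cy,cz",(-d[0]).round(1),(-d[1]).round(1),d[2].round(1),"tilt",np.degrees(s["eef_rot"][1]).round(1))
th=np.linspace(0,2*np.pi,60)
for nm,xx in(("flat",50),("sleeve/button end",-46)):
    q=proj("scene",np.c_[xx+0*th,16*np.cos(th),16*np.sin(th)]@R.T+c)
    print(nm,q.mean(0).round(1),q.min(0).round(1),q.max(0).round(1))
E
python3 pred.py
python3 - <<'E'
import cv2,numpy as np
np.set_printoptions(linewidth=220)
im=cv2.cvtColor(cv2.imread("pics/scene4.png"),cv2.COLOR_BGR2GRAY)
print(im[194:236:1,178:224])
E
```

```text
{'clock': 9.775, 'eef_pos': [459.669, -49.255, 23.415], 'eef_rot': [-3.135, 0.349, 0.018], 'wrist_force': [-0.227, -0.364, -1.621], 'finger_gap': 31.269, 'finger_force': 29.973, 'joints': [-0.151, 0.521, 1.618, -0.053, 1.349, 1.423]}
bay frame cx,cy,cz 24.8 0.6 24.2 tilt 20.0
flat [207.8 217.1] [204.3 211.9] [211.4 222.1]
sleeve/button end [178.6 198.2] [174.9 193. ] [182.4 203.2]
[[ 84  83  84 ... 166 167 168]
 [ 84  83  83 ... 167 167 166]
 [ 84  84  83 ... 167 168 167]
 ...
 [ 64  79  90 ...  49  48  52]
 [ 62  63  63 ...  49  50  55]
 [ 61  61  62 ...  51  55  69]]
```

move_arm --dp '[[5.5,0.2,-2.5],[5.5,0.2,-3],[5.5,0.2,-2.5],[0,0,0],[0,0,0]]' --rotation '[[0,0,0],[0,0,0],[0,0,0],[0,0,0],[0,0,0]]' --hand '[0.2,0.2,0.2,0.2,0.2]'

```text
clock: 10.5
eef_pos: [475.8, -48.6, 14.8]
eef_rot: [-3.135, 0.35, 0.019]
wrist_force: [0.6, -1.6, -2.1]
finger_gap: 31.3
finger_force: 30.0
```

move_arm --dp '[[2.5,0,0],[2.5,0,0],[0,0,0],[0,0,0]]' --rotation '[[0,0,0],[0,0,0],[0,0,0],[0,0,0]]' --hand '[0.2,0.2,0.2,0.2]'

```text
clock: 11.0
eef_pos: [480.7, -48.6, 14.8]
eef_rot: [-3.135, 0.35, 0.019]
wrist_force: [-1.6, 0.6, -1.1]
finger_gap: 31.3
finger_force: 30.0
```

```bash
python3 pred.py; python3 snap.py 5
```

```text
bay frame cx,cy,cz 3.6 -0.1 15.7 tilt 20.1
flat [214.8 221.8] [211.4 216.6] [218.4 226.9]
sleeve/button end [185.5 202.7] [181.8 197.6] [189.2 207.8]
{'clock': 11.0, 'eef_pos': [480.662, -48.585, 14.794], 'eef_rot': [-3.135, 0.35, 0.019], 'wrist_force': [-1.623, 0.551, -1.132], 'finger_gap': 31.318, 'finger_force': 29.969, 'joints': [-0.145, 0.574, 1.557, -0.051, 1.358, 1.428]}
```

move_arm --dp '[[2,0,-0.5],[2,0,-0.5],[1.5,0,-0.7],[0,0,0],[0,0,0]]' --rotation '[[0,0,0],[0,0,0],[0,0,0],[0,0,0],[0,0,0]]' --hand '[0.2,0.2,0.2,0.2,0.2]'

```text
clock: 11.72
eef_pos: [486.2, -48.6, 13.2]
eef_rot: [-3.135, 0.35, 0.019]
wrist_force: [-4.4, 0.6, 1.7]
finger_gap: 31.4
finger_force: 30.0
```

```bash
python3 pred.py
python3 - <<'E'
from cell import camera,manip
for i in range(4): camera("top");print(manip.read_state()["wrist_force"].round(2))
E
```

```text
bay frame cx,cy,cz -1.9 -0.1 14.1 tilt 20.1
flat [216.7 222.9] [213.2 217.6] [220.2 228. ]
sleeve/button end [187.2 203.8] [183.6 198.6] [191.  208.8]
[-3.76  1.18  1.57]
[-4.64  0.82  1.38]
[-3.61  0.76  2.09]
[-2.91  1.51  1.71]
```

move_arm --dp '[[2.7,0,-3],[2.7,0,-3],[2.6,0,-3],[0,0,0],[0,0,0]]' --rotation '[[0,-0.05,0],[0,-0.05,0],[0,-0.05,0],[0,0,0],[0,0,0]]' --hand '[0.2,0.2,0.2,0.2,0.2]'

```text
clock: 12.55
eef_pos: [494.2, -48.6, 4.2]
eef_rot: [-3.138, 0.201, 0.018]
wrist_force: [-4.0, 0.9, 0.4]
finger_gap: 31.5
finger_force: 30.0
```

```bash
python3 pred.py
python3 - <<'E'
from cell import camera,manip
for i in range(4): camera("top");s=manip.read_state();print(s["wrist_force"].round(2),s["moment"].round(2))
E
```

```text
bay frame cx,cy,cz -2.6 -0.1 7.1 tilt 11.5
flat [217.5 223.1] [214.3 217.5] [220.8 228.5]
sleeve/button end [187.3 207.8] [183.9 202.4] [190.8 213.2]
[-3.87  1.06 -0.18] [ 0.19  0.65 -0.02]
[-4.15  1.04 -0.29] [0.22 0.6  0.04]
[-4.46  0.66  0.01] [ 0.19  0.61 -0.03]
[-4.93  0.82  0.21] [ 0.18  0.6  -0.  ]
```

move_arm --dp '[[2.5,0,-1.8],[2.5,0,-1.8],[0,0,0],[0,0,0]]' --rotation '[[0,-0.05,0],[0,-0.05,0],[0,0,0],[0,0,0]]' --hand '[0.2,0.2,0.2,0.2]'

```text
clock: 13.25
eef_pos: [499.2, -48.8, 0.4]
eef_rot: [-3.14, 0.101, 0.017]
wrist_force: [-5.2, -1.4, -0.6]
finger_gap: 31.5
finger_force: 30.0
```

move_arm --dp '[[2.5,0,-1.7],[2.4,0,-1.5],[0,0,0],[0,0,0]]' --rotation '[[0,-0.05,0],[0,-0.05,0],[0,0,0],[0,0,0]]' --hand '[0.2,0.2,0.2,0.2]'

```text
clock: 13.75
eef_pos: [504.1, -49.0, -2.6]
eef_rot: [3.141, 0.001, 0.017]
wrist_force: [-6.1, -3.9, 1.4]
finger_gap: 31.2
finger_force: 30.0
```

```bash
python3 pred.py
python3 - <<'E'
from cell import camera,manip
for i in range(4): camera("top");s=manip.read_state();print(s["wrist_force"].round(2),s["moment"].round(2))
E
```

```text
bay frame cx,cy,cz -2.3 0.3 1.4 tilt 0.0
flat [217.6 222. ] [214.4 216. ] [220.8 227.8]
sleeve/button end [187.3 212.3] [183.9 206.6] [190.8 217.9]
[-6.22 -3.73  2.32] [-0.64  1.34 -0.08]
[-6.66 -3.61  2.57] [-0.73  1.28 -0.02]
[-7.28 -3.19  2.72] [-0.69  1.32 -0.09]
[-6.78 -3.64  3.11] [-0.69  1.32 -0.07]
```

move_arm --dp '[[0,-0.7,-0.5],[-1,0,0],[0,0,0],[0,0,0]]' --rotation '[[0,0,0],[0,0,0],[0,0,0],[0,0,0]]' --hand '[0.2,0.2,0.2,0.2]'

```text
clock: 14.45
eef_pos: [503.9, -49.3, -2.8]
eef_rot: [3.142, -0.001, 0.017]
wrist_force: [1.3, 0.6, 3.5]
finger_gap: 31.3
finger_force: 30.0
```

```bash
python3 pred.py
python3 - <<'E'
from cell import camera,manip
for i in range(3): camera("top");s=manip.read_state();print(s["wrist_force"].round(2),s["moment"].round(2))
E
```

```text
bay frame cx,cy,cz -2.0 0.6 1.2 tilt -0.1
flat [217.4 222. ] [214.3 216.1] [220.7 227.8]
sleeve/button end [187.2 212.4] [183.7 206.7] [190.7 218.1]
[1.46 1.87 4.28] [ 0.26 -0.21 -0.01]
[0.24 1.5  4.87] [ 0.25 -0.18 -0.09]
[1.06 1.17 3.25] [ 0.29 -0.18 -0.06]
```

move_arm --dp '[[0,0,0],[0,0,0],[0,0,0],[0,0,0],[0,0,0],[0,0,0],[0,0,0]]' --rotation '[[0,0,0],[0,0,0],[0,0,0],[0,0,0],[0,0,0],[0,0,0],[0,0,0]]' --hand '[1,1,1,1,1,1,1]'

```text
clock: 15.48
eef_pos: [503.2, -49.3, -3.1]
eef_rot: [3.142, -0.0, 0.017]
wrist_force: [0.3, 0.6, 1.3]
finger_gap: 93.5
finger_force: 0.0
```

move_arm --dp '[[0,0,15],[0,0,30],[0,0,40],[0,40,40],[-5,60,30],[-5,60,10],[-5,60,0],[0,60,0],[0,15,0],[0,0,0]]' --rotation '[[0,0,0],[0,0,0],[0,0,0],[0,0,0],[0,0,0],[0,0,0],[0,0,0],[0,0,0],[0,0,0],[0,0,0]]' --hand '[1,1,1,1,1,1,1,1,1,1]'

```text
clock: 16.73
eef_pos: [488.4, 241.7, 160.2]
eef_rot: [3.142, -0.0, 0.019]
wrist_force: [0.1, -0.0, -0.1]
finger_gap: 94.0
finger_force: 0.0
```

```bash
python3 snap.py 6
cat > cellchk.py <<'E'
# compare scene picture with prediction of seated battery: fit battery silhouette (sleeve dark/bright caps) numerically
import sys
from h import *
k=sys.argv[1]
np.set_printoptions(linewidth=250,threshold=100000)
im=cv2.cvtColor(cv2.imread(f"pics/scene{k}.png"),cv2.COLOR_BGR2GRAY)
u=np.array([501.8,-48.7,47]);Ru=rz(3.159)
th=np.linspace(0,2*np.pi,40)
for xx in(50,46,0,-30,-50): print(xx,proj("scene",np.c_[xx+0*th,16*np.cos(th),16*np.sin(th)]@Ru.T+u).mean(0).round(1))
a=im[198:236,172:222]
for r,row in zip(range(198,236),a): print(r,"".join("%3d"%(v//2) for v in row))
E
python3 cellchk.py 6
```

```text
{'clock': 16.725, 'eef_pos': [488.419, 241.669, 160.157], 'eef_rot': [3.142, -0.0, 0.019], 'wrist_force': [0.125, -0.008, -0.095], 'finger_gap': 93.994, 'finger_force': 0.0, 'joints': [0.392, 0.294, 1.545, -0.0, 1.303, 1.944]}
50 [185.5 212.1]
46 [186.7 212.5]
0 [200.9 217. ]
-30 [210.4 220. ]
-50 [216.9 222.1]
198  78 78 79 78 79 78 78 78 77 78 78 78 78 78 78 78 78 77 78 77 78 78 77 79 77 77 77 77 78 77 77 77 78 77 78 78 77 78 77 77 77 78 78 78 78 78 78 78 78 78
199  78 78 78 78 79 78 77 78 78 78 78 78 78 77 77 78 78 78 77 78 78 78 78 78 78 77 77 78 78 77 78 78 77 78 77 78 78 77 78 78 77 77 77 77 77 77 78 78 77 78
200  78 78 78 78 78 78 78 78 78 78 79 78 77 79 78 77 78 78 78 78 78 78 78 78 78 77 77 78 78 78 77 78 77 77 77 78 78 77 78 78 78 79 78 78 78 78 77 77 78 77
201  78 78 77 78 78 78 77 78 78 78 79 78 78 78 78 78 77 78 78 78 77 78 77 77 78 77 77 77 78 78 78 77 78 78 77 77 77 77 77 77 77 78 78 77 77 77 78 77 78 77
202  77 78 78 78 78 77 78 78 78 77 77 77 78 78 77 78 78 78 78 77 78 77 77 77 78 77 78 78 77 78 78 77 78 78 78 77 78 78 77 76 77 78 78 77 78 78 78 78 78 77
203  78 78 7
[... 4402 characters left out ...]
45 46 45 44 45 44 45 44 44 44 44 44 45 44 34 25 22 23 24 23 23 24 24 24 24 24 22
232  30 30 30 32 36 41 43 43 45 45 44 45 45 45 44 45 44 44 44 44 44 44 45 44 45 45 43 44 45 44 45 44 45 46 45 45 45 37 27 22 23 24 23 24 23 23 23 25 25 24
233  29 29 29 29 30 30 32 37 41 43 44 45 45 46 44 45 44 44 45 44 44 45 44 44 44 45 45 44 44 44 44 44 44 44 44 45 45 37 26 22 23 23 23 24 24 23 23 23 24 24
234  29 29 29 29 29 29 29 31 31 32 38 41 44 44 45 45 44 45 45 45 44 44 44 44 45 45 45 44 45 44 45 45 45 44 45 45 45 40 32 25 24 24 23 24 23 23 26 23 25 23
235  26 28 29 28 29 29 28 29 29 29 31 32 36 40 44 44 45 46 45 45 44 45 45 45 45 44 45 45 44 45 45 46 44 46 45 44 45 45 43 41 38 31 26 24 23 24 23 25 23 23
```

Run:
```python
from h import *
np.set_printoptions(linewidth=250,threshold=100000)
g={n:cv2.cvtColor(cv2.imread(f"pics/{n}0.png"),cv2.COLOR_BGR2GRAY) for n in("top","scene")}
for n,(x,y,w,h) in(("top",(176,196,50,50)),("scene",(238,142,48,48))):
    print(n,x)
    for r in range(y,y+h): print(r,"".join("%3d"%(v//2) for v in g[n][r,x:x+w]))
```

```text
top 176
196  59 62 63 62 62 62 61 63 62 60 62 61 62 63 62 63 62 63 62 63 63 62 62 61 62 61 62 61 61 62 61 63 62 61 62 61 60 62 62 62 61 62 61 63 62 62 62 61 62 63
197  62 61 61 60 61 62 63 62 62 63 62 61 62 60 62 60 59 60 61 59 60 62 62 61 62 62 60 61 63 60 62 62 62 60 62 62 62 62 62 61 61 63 62 62 62 62 64 62 62 61
198  61 61 61 61 62 62 62 62 62 63 59 57 54 51 49 49 51 49 47 49 56 62 62 63 62 62 63 62 61 63 62 62 62 61 61 61 62 63 62 61 61 62 61 62 62 62 63 62 62 60
199  61 62 62 62 62 62 61 61 62 57 50 42 37 34 34 37 33 33 30 37 49 60 62 63 62 62 62 61 61 63 62 63 62 63 62 62 62 62 61 62 62 63 62 62 62 61 62 62 62 62
200  63 61 62 62 60 61 60 62 61 55 40 29 26 27 26 26 26 26 25 29 44 58 63 61 61 60 60 62 62 63 62 62 63 63 62 61 62 61 62 61 61 63 62 62 61 62 62 61 61 63
201  62 61 63 61 62 63 61 62 60 52 34 27 25 28 26 28 26 25 25 27 38 52 59 59 53 52 54 54 59 61 62 61 62 61 61 62 63 63 61 63 63 63 62 61 60 61 63 61 63 61
202  62 62 61 61 62 62 62 62 62 51 34 25 27 27 25 27 28 27 25 23 30 44 52 50 48 48 48 51 56 61 62 61 61 60 60 61 61 60 62 60 63 61 56 56 57 59 61 63 63 62
203  61
[... 13119 characters left out ...]
50 50 51 50 51 51 50 51 50 48 46 45 46 48 50 52 62 66 58 52 52 52 52 52 51 51 55 61 73 78 80 79 78 79 79
186  57 63 68 68 57 50 50 49 46 45 46 53 53 51 51 52 51 50 51 51 51 50 48 47 44 47 49 52 62 69 68 68 67 68 67 59 52 50 53 57 70 78 79 80 78 79 79 78
187  56 51 51 51 49 48 49 49 48 49 48 49 52 53 53 52 51 51 51 49 51 49 47 46 44 46 49 54 64 70 70 70 70 70 69 65 56 55 57 59 71 78 79 79 79 79 79 79
188  79 79 77 64 50 48 49 46 47 58 57 52 61 69 69 59 53 53 52 53 51 49 48 45 43 46 52 64 69 70 70 71 71 70 69 62 70 77 68 72 78 79 79 79 80 79 79 79
189  81 80 81 80 79 79 78 64 50 49 49 50 55 62 67 69 68 69 69 70 61 53 52 50 50 53 62 69 70 70 69 70 70 69 62 63 74 79 78 79 79 80 79 79 79 78 79 80
```

Run:
```python
from h import *
g=lambda p:(rz(p[2])@Ro.from_euler("y",-35,degrees=True).as_matrix(),p[[0,1,3]])
og={"top":[((-12,-12,132),(185.6,198.9)),((-12,12,132),(195.8,198)),((12,-12,132),(185.4,207.3)),((12,-12,82),(189.2,219)),((12,12,82),(198.7,217.9)),((-12,-49,82),(174.6,215)),((-12,49,82),(214.3,211.6)),((12,49,66),(215,223.7)),((12,-49,66),(175.8,225))],
"scene":[((12,49,82),(256,164.6)),((-12,49,82),(262.3,168.8)),((12,-12,132),(272.5,146.3)),((-12,-12,132),(278.2,151)),((12,12,82),(260.7,159.3)),((12,49,15),(245,177.5))]}
x,r=fit(og,g,[495,250,3.24,20]);print(x.round(3));print(r.reshape(-1,2).round(1))
z=g(x)[0][:,2];print(z, x[[0,1,3]]+57.5*z,x[[0,1,3]]+157.5*z)
```

```text
[493.801 254.732   3.195  19.32 ]
[[ 0.1  0.1]
 [ 0.2  0.2]
 [-0.6 -0.6]
 [-0.2  1.5]
 [ 0.3  1.9]
 [-0.  -1. ]
 [ 0.6 -0.5]
 [ 0.5 -0.8]
 [-0.9  0.9]
 [ 0.1 -0.3]
 [-0.4  0.7]
 [ 0.2 -0.1]
 [ 0.2  0.4]
 [ 0.3 -0. ]
 [ 0.1 -0.5]]
[0.57276101 0.03057374 0.81915204] [526.734548   256.49037305  66.42142525] [584.01064904 259.54774668 148.33662968]
```

move_arm --dp '[[16,3,0],[16,3,0],[16,3,0],[16,3,-4],[16,3,-4],[15.5,2.8,-4],[0,0,0],[0,0,0]]' --rotation '[[0,0,0.034],[-0.0065,0.122,0],[-0.0065,0.122,0],[-0.0065,0.122,0],[-0.0065,0.122,0],[-0.0065,0.122,0],[0,0,0],[0,0,0]]' --hand '[1,1,1,1,1,1,1,1]'

```text
clock: 17.82
eef_pos: [583.7, 258.3, 148.7]
eef_rot: [3.141, 0.602, 0.05]
wrist_force: [-0.6, -0.5, -0.1]
finger_gap: 94.1
finger_force: 0.0
```

```bash
cat > gch.py <<'E'
from h import *
from cell import manip
s=manip.read_state();p=s["eef_pos"];R=Ro.from_euler("xyz",s["eef_rot"]).as_matrix()
G=rz(3.195)@Ro.from_euler("y",-35,degrees=True).as_matrix();S=np.array([493.8,254.73,19.3])
T=G@np.diag([-1,1,-1])
print("p",p.round(1),"in gauge",(G.T@(p-S)).round(1),"rot err (world vec)",Ro.from_matrix(T@R.T).as_rotvec().round(3),"wf",s["wrist_force"].round(1),"gap",s["finger_gap"].round(1))
print("move for gauge z=57.5:",(S+57.5*G[:,2]-p).round(1), "joints",s["joints"].round(2))
E
python3 gch.py
```

```text
Traceback (most recent call last):
  File "gch.py", line 6, in <module>
    print("p",p.round(1),"in gauge",(G.T@(p-S)).round(1),"rot err (world vec)",Ro.from_matrix(T@R.T).as_rotvec().round(3),"wf",s["wrist_force"].round(1),"gap",s["finger_gap"].round(1))
                                                                                                                                                               ^^^^^^^^^^^^^^^^^^^^^
AttributeError: 'float' object has no attribute 'round'
```

```bash
sed -i 's/s\["finger_gap"\].round(1)/s["finger_gap"]/' gch.py; python3 gch.py
```

```text
p [583.7 258.3 148.7] in gauge [  0.5   1.3 157.6] rot err (world vec) [0.    0.008 0.003] wf [-0.6 -0.5 -0.1] gap 94.13842836057631
move for gauge z=57.5: [-57.   -1.8 -82.3] joints [0.29 1.   0.59 0.16 2.14 1.86]
```

move_arm --dp '[[-14,0,-20.5],[-14,0,-20.5],[-14,-0.6,-20.5],[-9,-0.6,-13],[-6,-0.6,-7.8],[0,0,0],[0,0,0]]' --rotation '[[0,0.008,0.003],[0,0,0],[0,0,0],[0,0,0],[0,0,0],[0,0,0],[0,0,0]]' --hand '[1,1,1,1,1,1,1]'

```text
clock: 18.7
eef_pos: [527.0, 257.5, 66.9]
eef_rot: [3.142, 0.61, 0.054]
wrist_force: [-0.8, -0.4, 0.6]
finger_gap: 94.0
finger_force: 0.0
```

```bash
python3 gch.py
```

```text
p [527.  257.5  66.9] in gauge [ 0.1 -1.  58.1] rot err (world vec) [ 0.     0.001 -0.001] wf [-0.8 -0.4  0.6] gap 94.04279792836772
move for gauge z=57.5: [-0.2 -1.  -0.5] joints [0.31 0.9  0.95 0.16 1.88 1.83]
```

move_arm --dp '[[0,-0.5,0],[0,0,0],[0,0,0],[0,0,0],[0,0,0],[0,0,0],[0,0,0],[0,0,0],[0,0,0],[0,0,0]]' --rotation '[[0,0,0],[0,0,0],[0,0,0],[0,0,0],[0,0,0],[0,0,0],[0,0,0],[0,0,0],[0,0,0],[0,0,0]]' --hand '[0.15,0.15,0.15,0.15,0.15,0.15,0.15,0.15,0.15,0.15]' --newtons 10

```text
clock: 19.95
eef_pos: [526.4, 256.9, 65.7]
eef_rot: [3.141, 0.613, 0.054]
wrist_force: [-0.2, -1.9, -0.4]
finger_gap: 24.3
finger_force: 10.0
```

```bash
python3 gch.py
```

```text
p [526.4 256.9  65.7] in gauge [-0.2 -0.4 56.7] rot err (world vec) [ 0.001 -0.002 -0.001] wf [-0.2 -1.9 -0.4] gap 24.291321537396144
move for gauge z=57.5: [ 0.3 -0.4  0.7] joints [0.31 0.91 0.95 0.15 1.88 1.83]
```

move_arm --dp '[[0,0,0],[0,0,0],[4,0.2,5.7],[8.6,0.5,12.3],[14,0.8,20],[17,0.9,24.5],[17,0.9,24.5],[0,0,30],[0,0,0],[0,0,0]]' --rotation '[[0,0,0],[0,0,0],[0,0,0],[0,0,0],[0,0,0],[0,0,0],[0,0,0],[0,0,0],[0,0,0],[0,0,0]]' --hand '[0.15,0.15,0.15,0.15,0.15,0.15,0.15,0.15,0.15,0.15]' --newtons 45

```text
clock: 21.2
eef_pos: [586.8, 260.3, 181.3]
eef_rot: [3.14, 0.614, 0.054]
wrist_force: [-0.1, -0.4, -3.6]
finger_gap: 23.4
finger_force: 45.0
```

```bash
python3 gch.py
```

```text
p [586.8 260.3 181.3] in gauge [ 16.6  -0.6 186.2] rot err (world vec) [ 0.001 -0.003 -0.001] wf [-0.1 -0.4 -3.6] gap 23.421159988029224
move for gauge z=57.5: [ -60.1   -3.8 -114.9] joints [0.29 1.02 0.48 0.17 2.23 1.88]
```

move_arm --dp '[[-5,-10,0],[-10,-30,0],[-10,-38,0],[-10,-40,0],[-10,-40,0],[-10,-40,0],[-10,-40,0],[-10,-40,0],[-9.5,-31.5,0],[0,0,0]]' --rotation '[[0,0,0],[0.0046,-0.0873,-0.005],[0.0046,-0.0873,-0.005],[0.0046,-0.0873,-0.005],[0.0046,-0.0873,-0.005],[0.0046,-0.0873,-0.005],[0.0046,-0.0873,-0.005],[0.0046,-0.0873,-0.006],[0,0,0],[0,0,0]]' --hand '[0.15,0.15,0.15,0.15,0.15,0.15,0.15,0.15,0.15,0.15]'

```text
clock: 22.45
eef_pos: [501.1, -50.6, 181.8]
eef_rot: [-3.132, 0.002, 0.018]
wrist_force: [0.5, 0.5, -3.1]
finger_gap: 23.6
finger_force: 45.0
```

```bash
sed -i 's/G=rz(3.195).*; *S=.*/G=rz(3.159);S=np.array([501.8,-48.7,25.])/' gch.py; sed -i 's/^G=.*/G=rz(3.159);S=np.array([501.8,-48.7,25.])/' gch.py; python3 gch.py; python3 snap.py 7
```

```text
p [501.1 -50.6 181.8] in gauge [  0.7   1.9 156.8] rot err (world vec) [-0.009 -0.002 -0.   ] wf [ 0.5  0.5 -3.1] gap 23.620412189822424
move for gauge z=57.5: [  0.7   1.9 -99.3] joints [-0.18  0.19  1.63  0.01  1.33  1.37]
{'clock': 22.45, 'eef_pos': [501.15, -50.604, 181.82], 'eef_rot': [-3.132, 0.002, 0.018], 'wrist_force': [0.495, 0.549, -3.124], 'finger_gap': 23.62, 'finger_force': 44.974, 'joints': [-0.179, 0.187, 1.626, 0.009, 1.333, 1.372]}
```

move_arm --dp '[[0.7,1.3,-10],[0,0,-20],[0,0,-10],[0,0,0],[0,0,0]]' --rotation '[[-0.009,-0.002,0],[0,0,0],[0,0,0],[0,0,0],[0,0,0]]' --hand '[0.15,0.15,0.15,0.15,0.15]'

```text
clock: 23.18
eef_pos: [503.6, -47.8, 143.2]
eef_rot: [3.141, -0.002, 0.02]
wrist_force: [0.0, -0.4, -3.2]
finger_gap: 23.6
finger_force: 45.0
```

```bash
python3 gch.py; python3 snap.py 8
python3 - <<'E'
from h import *
from cell import manip
p=manip.read_state()["eef_pos"];S=p-[0,0,57];R=rz(3.159)
for q in[(x,y,z) for y in(35,49,-35,-49) for x in(12,-12) for z in(0,82 if abs(y)>40 else 66)]: print(q,proj("scene",R@np.array(q,float)+S).round(1))
im=cv2.cvtColor(cv2.imread("pics/scene8.png"),cv2.COLOR_BGR2GRAY)
c=proj("scene",S)[0].astype(int);x0,y0=c[0]-27,c[1]-36
print(x0)
for r in range(y0,y0+62): print(r,"".join("%3d"%(v//2) for v in im[r,x0:x0+54]))
E
```

```text
p [503.6 -47.8 143.2] in gauge [ -1.8  -0.8 118.2] rot err (world vec) [ 0.     0.002 -0.003] wf [ 0.  -0.4 -3.2] gap 23.568938206915526
move for gauge z=57.5: [ -1.8  -0.9 -60.7] joints [-0.17  0.22  1.68  0.    1.24  1.38]
{'clock': 23.175, 'eef_pos': [503.577, -47.829, 143.163], 'eef_rot': [3.141, -0.002, 0.02], 'wrist_force': [0.047, -0.431, -3.154], 'finger_gap': 23.569, 'finger_force': 44.974, 'joints': [-0.167, 0.222, 1.676, 0.0, 1.241, 1.383]}
(12, 35, 0) [[189.2 210.4]]
(12, 35, 66) [[187.  188.6]]
(-12, 35, 0) [[197.1 212.9]]
(-12, 35, 66) [[195.1 191. ]]
(12, 49, 0) [[186.1 213.3]]
(12, 49, 82) [[183.1 185.8]]
(-12, 49, 0) [[193.9 215.8]]
(-12, 49, 82) [[191.3 188.1]]
(12, -35, 0) [[204.2 197.2]]
(12, -35, 66) [[202.6 176.1]]
(-12, -35, 0) [[211.8 199.4]]
(-12, -35, 66) [[210.4 178.2]]
(12, -49, 0) [[207.  194.7]]
(12, -49, 82) [[205.2 168.5]]
(-12, -49, 0) [[214.5 196.9]]
(-12, -49, 82) [[213.  170.5]]
173
168  54 55 54 54 53 55 71 81 82 83 82 82 82 83 83 82 63 43 41 42 42 42 38 35 35 29 23 23 23 23 25 34 38 51 67 69 75 81 80 81 82 81 81 81 81 81 81 81 81 81 81 80 80 81
1
[... 9485 characters left out ...]
24 23 24 24 25 24 24 25 25 25 25
226  46 45 47 46 47 46 45 39 33 32 32 32 32 32 32 34 32 33 42 45 39 34 31 33 35 34 33 33 33 28 24 22 22 21 22 21 22 22 24 22 22 22 23 23 25 25 24 24 23 23 25 24 25 24
227  45 46 46 46 47 46 47 47 45 40 33 32 32 32 33 33 32 34 41 40 34 32 33 34 33 33 34 33 33 33 30 28 26 24 21 23 24 22 22 22 23 22 24 23 23 24 25 24 25 24 25 25 25 25
228  46 47 46 45 46 46 45 47 47 45 40 35 33 33 32 32 33 33 33 34 33 34 32 33 33 33 33 33 33 33 34 33 33 31 28 28 26 23 23 23 23 23 23 23 23 22 25 24 25 24 26 25 25 25
229  46 46 45 47 46 45 46 46 45 47 45 46 46 39 34 33 33 34 32 32 32 32 34 33 34 33 33 33 32 35 34 35 35 34 34 33 29 23 23 23 25 23 24 24 24 25 24 23 24 25 25 25 24 24
```

move_arm --dp '[[-1,-0.5,-10],[-0.6,-0.5,-15],[0,0,-15],[0,0,-8],[0,0,-5],[0,0,0],[0,0,0]]' --rotation '[[0,0.002,-0.002],[0,0,0],[0,0,0],[0,0,0],[0,0,0],[0,0,0],[0,0,0]]' --hand '[0.15,0.15,0.15,0.15,0.15,0.15,0.15]'

```text
clock: 24.15
eef_pos: [501.8, -48.9, 90.0]
eef_rot: [3.141, 0.0, 0.018]
wrist_force: [-0.2, -0.7, -2.2]
finger_gap: 23.6
finger_force: 45.0
```

```bash
python3 gch.py
```

```text
p [501.8 -48.9  90. ] in gauge [-0.   0.2 65. ] rot err (world vec) [ 0.    -0.    -0.001] wf [-0.2 -0.7 -2.2] gap 23.639076578361884
move for gauge z=57.5: [-0.   0.2 -7.5] joints [-0.17  0.28  1.74 -0.    1.13  1.38]
```

move_arm --dp '[[0,0,-1.5],[0,0,-1.5],[0,0,-1.5],[0,0,0]]' --rotation '[[0,0,0],[0,0,0],[0,0,0],[0,0,0]]' --hand '[0.15,0.15,0.15,0.15]'

```text
clock: 24.65
eef_pos: [501.7, -49.0, 85.1]
eef_rot: [3.141, 0.001, 0.018]
wrist_force: [0.3, -0.5, -2.2]
finger_gap: 23.7
finger_force: 45.0
```

move_arm --dp '[[0,0,-1],[0,0,0],[0,0,0]]' --rotation '[[0,0,0],[0,0,0],[0,0,0]]' --hand '[0.15,0.15,0.15]'

```text
clock: 25.02
eef_pos: [501.7, -49.0, 84.2]
eef_rot: [3.141, 0.001, 0.018]
wrist_force: [0.9, -0.8, -2.7]
finger_gap: 23.6
finger_force: 45.0
```

move_arm --dp '[[0,0,-1],[0,0,0],[0,0,0]]' --rotation '[[0,0,0],[0,0,0],[0,0,0]]' --hand '[0.15,0.15,0.15]'

```text
clock: 25.4
eef_pos: [501.7, -49.0, 83.2]
eef_rot: [3.142, 0.001, 0.018]
wrist_force: [-0.2, -0.1, -2.4]
finger_gap: 23.5
finger_force: 45.0
```

move_arm --dp '[[0,0,-0.8],[0,0,0],[0,0,0]]' --rotation '[[0,0,0],[0,0,0],[0,0,0]]' --hand '[0.15,0.15,0.15]'

```text
clock: 25.78
eef_pos: [501.6, -48.9, 82.4]
eef_rot: [3.141, 0.001, 0.018]
wrist_force: [0.8, -1.2, -2.1]
finger_gap: 23.7
finger_force: 45.0
```

move_arm --dp '[[0,0,-0.8],[0,0,0],[0,0,0]]' --rotation '[[0,0,0],[0,0,0],[0,0,0]]' --hand '[0.15,0.15,0.15]'

```text
clock: 26.15
eef_pos: [501.7, -49.0, 81.6]
eef_rot: [3.141, 0.001, 0.018]
wrist_force: [0.9, 0.4, -1.1]
finger_gap: 24.0
finger_force: 45.0
```

move_arm --dp '[[0,0,-0.8],[0,0,0],[0,0,0]]' --rotation '[[0,0,0],[0,0,0],[0,0,0]]' --hand '[0.15,0.15,0.15]'

```text
clock: 26.52
eef_pos: [501.7, -49.0, 80.8]
eef_rot: [3.141, 0.001, 0.018]
wrist_force: [-0.1, -0.4, -1.7]
finger_gap: 23.5
finger_force: 45.0
```

move_arm --dp '[[0,0,-0.8],[0,0,0],[0,0,0]]' --rotation '[[0,0,0],[0,0,0],[0,0,0]]' --hand '[0.15,0.15,0.15]'

```text
clock: 26.9
eef_pos: [501.7, -48.9, 80.0]
eef_rot: [3.142, 0.001, 0.018]
wrist_force: [0.1, -0.4, -2.2]
finger_gap: 23.7
finger_force: 45.0
```

move_arm --dp '[[0,0,-0.8],[0,0,0],[0,0,0]]' --rotation '[[0,0,0],[0,0,0],[0,0,0]]' --hand '[0.15,0.15,0.15]'

```text
clock: 27.28
eef_pos: [501.7, -49.0, 79.2]
eef_rot: [3.141, 0.001, 0.018]
wrist_force: [1.0, -0.2, -2.8]
finger_gap: 23.8
finger_force: 45.0
```

Run:
```python
from cell import camera,manip
for i in range(4): camera("top");s=manip.read_state();print(s["wrist_force"].round(2),s["moment"].round(2),s["eef_pos"].round(2))
```

```text
[ 0.71 -0.12 -2.15] [ 0.01 -0.11  0.01] [501.66 -48.95  79.22]
[-0.19  1.04 -2.09] [-0.08 -0.11  0.  ] [501.66 -48.95  79.22]
[ 0.34 -0.96 -2.64] [-0.05 -0.12 -0.  ] [501.65 -48.92  79.22]
[ 0.75 -0.47 -3.12] [ 0.04 -0.11 -0.05] [501.64 -48.95  79.19]
```

move_arm --dp '[[0,0,-0.8],[0,0,0],[0,0,0]]' --rotation '[[0,0,0],[0,0,0],[0,0,0]]' --hand '[0.15,0.15,0.15]'

```text
clock: 27.85
eef_pos: [501.8, -49.0, 78.9]
eef_rot: [3.141, 0.0, 0.018]
wrist_force: [-1.5, 0.5, 5.4]
finger_gap: 24.0
finger_force: 45.0
```

move_arm --dp '[[0,0,-0.8],[0,0,0],[0,0,0]]' --rotation '[[0,0,0],[0,0,0],[0,0,0]]' --hand '[0.15,0.15,0.15]'

```text
clock: 28.22
eef_pos: [502.0, -49.0, 78.9]
eef_rot: [3.141, -0.0, 0.018]
wrist_force: [-4.5, 0.9, 15.1]
finger_gap: 23.7
finger_force: 45.0
```

```bash
python3 snap.py 9
python3 - <<'E'
from h import *
S=np.array([501.7,-49,25.]);R=rz(3.159)
for dz in(0,5):
  for q in((12,49,0),(-12,49,0),(12,49,82),(-12,49,82),(-12,-49,82)): print(dz,q,proj("scene",R@np.array(q,float)+S+[0,0,dz]).round(1))
im=cv2.cvtColor(cv2.imread("pics/scene9.png"),cv2.COLOR_BGR2GRAY)
for r in list(range(200,216))+list(range(226,242)): print(r,"".join("%3d"%(v//2) for v in im[r,178:206]))
E
```

```text
{'clock': 28.225, 'eef_pos': [501.992, -48.981, 78.86], 'eef_rot': [3.141, -0.0, 0.018], 'wrist_force': [-4.45, 0.853, 15.07], 'finger_gap': 23.684, 'finger_force': 44.98, 'joints': [-0.17, 0.293, 1.748, -0.0, 1.1, 1.383]}
0 (12, 49, 0) [[187.3 232.3]]
0 (-12, 49, 0) [[194.9 234.9]]
0 (12, 49, 82) [[184.5 206.5]]
0 (-12, 49, 82) [[192.4 209. ]]
0 (-12, -49, 82) [[213.3 190.5]]
5 (12, 49, 0) [[187.1 230.8]]
5 (-12, 49, 0) [[194.8 233.4]]
5 (12, 49, 82) [[184.3 204.9]]
5 (-12, 49, 82) [[192.3 207.4]]
5 (-12, -49, 82) [[213.2 188.9]]
200  55 54 53 53 53 53 51 57 73 83 84 83 82 72 62 51 47 43 38 32 28 25 25 31 38 38 36 36
201  54 54 53 54 55 55 54 53 57 73 83 83 77 64 52 48 48 50 49 47 44 42 38 37 38 36 37 36
202  56 54 54 54 55 55 55 55 55 60 73 70 56 50 48 48 49 50 48 50 51 49 42 37 36 35 36 38
203  55 55 53 54 54 55 55 56 55 54 55 52 48 48 49 49 49 48 49 50 50 42 37 35 35 36 37 41
204  54 54 54 54 54 55 55 55 55 52 50 48 48 49 49 48 49 49 49 50 43 36 35 35 38 44 43 42
205  54 56 55 54 55 54 54 55 52 50 49 49 48 49 49 48 49 48 47 40 35 35 35 39 55 73 62 43
206  56 56 55 55 55 55 55 54 
[... 1584 characters left out ...]
32 34 40 43 46 40 34 33 34 33 36 36 35 40 46 41 34 34 33 34 34 35 35 34 34 34
235  29 30 31 30 31 33 34 34 33 35 34 33 42 45 40 34 35 34 34 34 34 34 34 35 35 34 35 34
236  30 30 31 30 30 30 31 29 31 33 34 34 35 35 33 34 35 34 34 34 34 33 34 33 34 33 33 35
237  30 29 30 30 30 30 30 31 31 31 31 31 32 34 36 33 34 33 35 35 34 34 34 35 35 34 35 33
238  30 28 29 30 31 30 30 31 31 30 30 30 31 31 31 32 34 34 35 34 34 35 34 34 35 35 35 35
239  46 40 33 30 29 29 29 30 31 29 31 31 30 30 31 31 31 32 34 35 35 35 34 35 35 34 34 35
240  82 80 66 46 40 35 29 30 29 29 31 31 31 31 31 31 31 31 31 32 33 33 35 36 35 34 34 36
241  84 84 82 83 82 66 45 35 33 31 30 30 29 31 31 32 31 31 31 31 31 31 32 32 35 36 37 43
```

move_arm --dp '[[0,0,0.7],[0,0,0.3],[0,0,0]]' --rotation '[[0,0,0],[0,0,0],[0,0,0]]' --hand '[0.15,0.15,0.15]'

```text
clock: 28.7
eef_pos: [501.8, -49.0, 78.9]
eef_rot: [3.141, 0.0, 0.018]
wrist_force: [-1.5, 0.5, 6.4]
finger_gap: 24.0
finger_force: 45.0
```

```bash
python3 gch.py
```

```text
p [501.8 -49.   78.9] in gauge [ 0.   0.3 53.9] rot err (world vec) [ 0.    -0.    -0.001] wf [-1.5  0.5  6.4] gap 23.98113227790778
move for gauge z=57.5: [0.  0.3 3.6] joints [-0.17  0.29  1.75 -0.    1.1   1.38]
```

move_arm --dp '[[0,0,0.4],[0,0,0],[0,0,0],[0,0,0],[0,0,0],[0,0,0],[0,0,0],[0,0,0],[0,0,0],[0,0,0]]' --rotation '[[0,0,0],[0,0,0],[0,0,0],[0,0,0],[0,0,0],[0,0,0],[0,0,0],[0,0,0],[0,0,0],[0,0,0]]' --hand '[0.15,0.15,0.35,0.6,0.8,0.8,0.8,0.8,0.8,0.8]'

```text
clock: 29.95
eef_pos: [501.7, -48.9, 79.0]
eef_rot: [3.141, 0.001, 0.018]
wrist_force: [0.5, 0.2, -0.6]
finger_gap: 75.1
finger_force: 0.0
```

move_arm --dp '[[0,0,8],[0,0,20],[0,0,40],[0,0,50],[-20,-50,40],[-30,-60,0],[-30,-60,0],[-30,-60,0],[0,-30,0],[0,0,0]]' --rotation '[[0,0,0],[0,0,0],[0,0,0],[0,0,0],[0,0,0],[0,0,0],[0,0,0],[0,0,0],[0,0,0],[0,0,0]]' --hand '[0.8,0.8,0.8,0.8,0.8,0.8,0.8,0.8,0.8,0.8]'

```text
clock: 31.2
eef_pos: [398.6, -294.6, 234.5]
eef_rot: [3.141, 0.001, 0.015]
wrist_force: [0.6, 1.1, -0.3]
finger_gap: 75.3
finger_force: 0.0
```

```bash
python3 snap.py 10
python3 - <<'E'
from h import *
S=np.array([501.8,-49,25.]);R=rz(3.159)
P={q:{n:proj(n,R@np.array(q,float)+S)[0].round(1).tolist() for n in C} for q in((12,49,0),(12,49,82),(-12,-12,132),(12,-12,132),(-12,12,132),(12,12,132),(-12,49,82),(-12,-49,82),(12,-49,82))}
for k,v in P.items(): print(k,v)
im=cv2.cvtColor(cv2.imread("pics/scene10.png"),cv2.COLOR_BGR2GRAY)
for r in list(range(174,186))+list(range(200,214))+list(range(228,236)): print(r,"".join("%3d"%(v//2) for v in im[r,178:220]))
im=cv2.cvtColor(cv2.imread("pics/top10.png"),cv2.COLOR_BGR2GRAY)
for r in range(218,246): print(r,"".join("%3d"%(v//2) for v in im[r,292:346]))
# bystanders changed?
for n in C:
    a,b=(cv2.imread(f"pics/{n}{k}.png").astype(int) for k in(0,10))
    d=np.abs(a-b).max(2)>40
    for nm,(x,y,z) in {}.items(): pass
    for x,y,w,h in {"top":[(240,125,50,25),(315,118,75,35),(70,218,65,35)],"scene":[(285,210,40,35),(240,240,55,65),(270,108,25,50)]}[n]: print(n,(x,y),d[y:y+h,x:x+w].sum())
E
```

```text
{'clock': 31.2, 'eef_pos': [398.613, -294.648, 234.487], 'eef_rot': [3.141, 0.001, 0.015], 'wrist_force': [0.561, 1.145, -0.34], 'finger_gap': 75.252, 'finger_force': 0.0, 'joints': [-0.71, 0.132, 1.567, -0.001, 1.443, 0.846]}
(12, 49, 0) {'scene': [187.3, 232.3], 'top': [339.4, 235.6]}
(12, 49, 82) {'scene': [184.5, 206.6], 'top': [345.4, 234.2]}
(-12, -12, 132) {'scene': [204.6, 180.7], 'top': [321.2, 223.2]}
(12, -12, 132) {'scene': [196.7, 178.5], 'top': [321.8, 234.2]}
(-12, 12, 132) {'scene': [199.4, 185.1], 'top': [332.1, 222.8]}
(12, 12, 132) {'scene': [191.4, 182.8], 'top': [332.8, 233.8]}
(-12, 49, 82) {'scene': [192.5, 209.0], 'top': [344.8, 223.8]}
(-12, -49, 82) {'scene': [213.4, 190.5], 'top': [302.6, 225.3]}
(12, -49, 82) {'scene': [205.8, 188.3], 'top': [303.1, 235.7]}
174  81 80 80 80 80 80 80 80 80 80 80 79 80 80 79 80 80 80 80 80 80 80 80 80 80 79 79 80 80 80 79 80 80 80 80 80 80 79 79 80 79 80
175  81 80 80 80 80 80 80 80 79 80 80 80 81 79 81 80 80 80 80 80 80 80 80 80 80 80 80 80 80 79 80 79 79 80 79 80 79 79 80 79 79 79
176  80 79 81 80 80 80 80 80 79 80 80 80 8
[... 8233 characters left out ...]
6 17 19 17 19 20 20 21 19 19 19 16 18 15 22 37 41 42 42 42 43 45 43 43 43 43 41 42 45 53 62
243  63 64 61 52 39 39 44 44 44 44 45 44 44 45 45 44 44 44 43 36 24 20 19 15 16 19 16 14 19 19 17 19 18 18 18 16 21 30 37 42 43 42 43 42 43 42 42 44 43 42 42 41 52 62
244  61 62 61 52 39 38 42 44 43 43 43 41 42 42 45 42 43 43 44 37 33 31 28 22 18 19 23 24 28 29 30 29 28 27 24 25 31 37 41 42 43 44 42 42 42 43 43 42 43 42 43 42 53 60
245  63 62 62 53 39 39 44 43 43 44 45 44 43 44 43 44 43 44 45 43 42 40 32 28 31 34 38 43 47 53 53 53 50 47 42 37 38 42 42 42 43 42 42 40 44 43 45 40 43 42 42 43 53 61
scene (285, 210) 0
scene (240, 240) 0
scene (270, 108) 48
top (240, 125) 0
top (315, 118) 0
top (70, 218) 0
```

```bash
python3 -c "
from cell import manip
print(manip.sign_off())"
```

```text
the job is handed in; nothing more can be done
None
```

The battery is seated level in the bay and the gauge stands upright across its middle, with no sign of the polish bottles, buffer block or pump bottle having moved; the job was handed in at about 31 s, checked by forces and pixel values since the bay's contact travel and the gauge's reading cannot be read directly.

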